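# Fit the electrode holder on the stirrer's bent support arm

## Robot

A 6-joint arm with a two-finger parallel gripper is mounted at the origin on the work surface. World frame = base frame: x ahead of the robot, y to its left, z up, the work surface at z = 0. Lengths are in m, angles in degrees, forces in N, time in s.
With the tool pointing down it reaches from about 0.35 to 0.875 m from the base axis. Payload 4.2 kg.
Tool frame: the origin (TCP) lies between the finger pads; the fingertips stand 11 mm ahead of it and the grasp point (between the pads) lies 8 mm behind it; z points along the fingers, y is the direction in which the jaws open and shut (so a half turn about z gives the same grasp; the last joint's range is limited). The gripper opens to 87 mm and grips with 3 to 60 N. Pads are 19 mm wide; open, the fingers measure 117 mm over their backs; the gripper's body (75 mm by 190 mm) begins 51 mm behind the grasp point.
Start: joints at [-54.569, 22.042, 0.453, 0, -68.411, -14.817], TCP at [0.22, -0.585, 0.234] pointing down, gripper open.
Joint ranges: [-179.83, 179.83], [-69.29, 118.12], [-61.27, 80.66], [-181.25, 117.63], [-171.15, -9.14], [-177.46, 177.46]. Speed limits (degrees/s): [159.86, 159.86, 180, 180, 180, 180].

## Interface

Orientations are given as a 3x3 rotation matrix whose columns are the frame's x, y, z axes.
In Python, from station import sense, capture, get_calibration, finish_job, search_frame, cut_out gives the robot as it stands.
- The arm moves only by the tool arm_command, never from a script. Its argument "rows" is a list of rows, each an object with "fingers": the opening in per cent of the stroke, from 0 (shut) to 100 (fully open); "travel": the shift along the tool's x, y, z in cm, a list of three; "roll": the turn about the tool's z in degrees. A call has 1 to 10 rows; each row is the pose to reach, as a shift and turn from the pose commanded when the call began, along the tool's axes at that moment; what a row does not reach only later rows make up. A row lasts 1/10 s, in which the tool goes at most 50 mm and 8.59 degrees, less where a joint would pass 70% of its speed; a pose out of reach is approached as far as the arm can. A call with a gripper value outside its range is refused whole. The fingers move at their own pace and stop on an object; the grip force is fixed at half the most. Time passes only in rows, so rows that repeat a pose let the fingers close. It gives the time, the measured TCP pose, the force and the opening at its end, in the units of the state.
- sense(): the state, without advancing time (a new reading comes with each control period).
- capture(name): name is "side" or "top"; returns (picture, depth): 400x640x3 uint8, red, green, blue; 400x640 float32, m along the optical axis (not along the pixel's ray), 0 where there is no reading.
- get_calibration(name): a dict with "fov_y" (degrees; the focal length in pixels is half the picture's height over the tangent of half this angle, whatever the lens; pixels are square), "cx", "cy" (the principal point, pixels), "distortion" ([k1, k2, p1, p2, k3] as OpenCV has them; the pictures are not rectified), "origin" and "attitude" of the camera in the world. Camera axes: x right, y down, z forward; pixel columns grow to the right and rows downward; lengths in m; the calibration is good to about 2 mm. A picture is of the moment at which its call begins. get_calibration takes no time and is no camera call.
- finish_job(): hands the job in, once; it reports no verdict.
Trained networks look in the newest picture that a camera, given by its name, has taken for a name from the list of things; names that differ only in an ending like _2 or _b are one class to them, and where a whole thing is asked for, a point or a joint stands for the part that bears it (a point fixed in the world has none). Each returns a list of dicts, best first, with "p" (0 to 1); they miss things now and then, are a little off and sometimes report something else, mostly with a low value. They report only what shows in the picture. A call takes as long as a camera call. They do not tell look-alikes from the thing itself.
- search_frame(camera, label): "position" ([x, y, z] in m, in world coordinates, good to about 4 mm: the middle of the surface that is visible of it).
- cut_out(camera, label): "mask" (400x640 bool, what is visible of it).
The state is a dict: "time_s": time; "joints": joint angles; "joint_velocities": joint speeds; "effort": joint torques, N m; "tcp_pos": TCP position; "ee_rot": TCP orientation; "wrist_force": force on the tool from outside, world axes, zero at the start; "moment": the same for the moment, N m; "gripper_width": opening from 0.0 (shut) to 1.0 (fully open).
Only numpy, scipy, OpenCV 4.12 (cv2) and the standard library are available. Lean on these libraries where they do the work, as an engineer would, in place of code of your own. Each camera call takes 0.05 s, during which the arm holds its last target. There are 200 camera calls.

## Task

Slip the twin electrode holder onto the free end of the stirrer's bent support arm, slide it round the bend until it sits right up against the stop collar, and let go so that it hangs there by itself over the stirrer plate. Work by feel and gently: never force the holder on the arm, and leave everything else where it stands.

Things in the scene. Friction and masses are not known exactly. Their poses are not given: they have to be found in the camera images.
- holder_bore (a point): Centre of the bore of the loose electrode holder: a grey plastic block 34 mm long (x, the bore's direction), 30 mm wide (y), 34 mm high, with a 15 mm through bore along x at its middle, alike from both ends. Grip it across the 30 mm width from above. A screw head on top ends 28 mm above this point; the cross plate's top lies 28 mm below it. 0.13 to 0.21 kg.
- holder: The same holder, by the centre of its underside, 38 mm below the bore centre; same axes. Under the block, on a short neck, lies a steel cross plate 10 mm thick and 96 mm long in y with an eye at each end. It stands upright on the bench, and hangs upright by itself on the rod.
- stirrer: White magnetic stirrer, 200 x 150 x 45 mm, fixed to the bench; origin under the centre of its round plate, z up. Its post at y = -100 mm carries the support arm: a level 12 mm steel rod, axis 170 mm above the bench. From the post it runs along +y (inboard leg, x = 0) to y = 35, bends through a quarter circle of radius 80 about x = -80, y = 35, then runs along -x (free leg, y = 115) to its end at x = -135.
- rod_end (a point): Where the rod's free end would be if the arm were set dead square: a fixed mark in the stirrer's frame (-135, 115, 170 mm), axes of the stirrer. The arm was set by hand: it may be swivelled about the post by up to 2.5 degrees either way, and tilted about its inboard leg so that the free leg points up or down by up to 2.5 degrees. That is not measured: look or feel for it. Its tip is a rounded nose, 7 mm wide.
- stop (a point): Centre of the stop collar's face on the inboard leg, towards the bend, with the arm set square: (0, -17, 170 mm) in the stirrer's frame. The collar is 25 mm across, 12 mm long. When home the holder's end touches it, bore centre 17 mm along +y from here. The bore is 3 mm wider than the rod, but in the bend about 1 mm of play is left. Rod smooth and stiff; over 8 N from the gripped holder on it or the collar is forcing.
- dish: Bystander: round glass dish, 90 mm across, on the stirrer plate.
- rack: Bystander: orange tube rack, 120 x 80 x 50 mm, with capped tubes up to 70 mm high, at the right.
- bottle: Bystander: white bottle, 64 mm across, 130 mm high, at the left rear.
- cap: Bystander: blue bottle cap, 30 mm across, 12 mm high.
Not all that is in view belongs to the job. What is shaped like the holder but pink is not meant.

How it is judged (in metres and radians):
On the way, in this order (a step that is already met when the one before it is completed fails the run):
1. the holder is threaded on the free leg of the rod (x of holder_bore in the frame of stirrer between -0.115 and -0.065 m and y of holder_bore in the frame of stirrer between 0.103 and 0.127 m and z of holder_bore in the frame of stirrer between 0.158 and 0.182 m and angle between the x axis of holder_bore and the x axis of stirrer, either way round below 0.2 rad), for 0.1 s.
2. the holder has come round the bend onto the inboard leg, in line with it (x of holder_bore in the frame of stirrer between -0.01 and 0.01 m and y of holder_bore in the frame of stirrer between -0.0035 and 0.03 m and z of holder_bore in the frame of stirrer between 0.16 and 0.178 m and angle between the x axis of holder_bore and the y axis of stirrer, either way round below 0.2 rad), for 0.1 s.
At the end, for the whole second after the job is handed in: The holder hangs on the inboard leg, released and at rest, against the stop collar to within 3.5 mm (bore centre over the plate's middle), in line with the leg within 0.16 rad and upright within 0.2 rad (y of holder_bore in the frame of stirrer between -0.004 and 0.0035 m and x of holder_bore in the frame of stirrer between -0.01 and 0.01 m and z of holder_bore in the frame of stirrer between 0.16 and 0.178 m and angle between the x axis of holder_bore and the y axis of stirrer, either way round below 0.16 rad and angle between holder_bore's own z axis and vertical below 0.2 rad and linear speed of holder below 0.02 m/s and angular speed of holder below 0.3 rad/s); the robot touches nothing.
It fails at once if the holder, while it is gripped, presses on the arm, its collar or the stirrer with more than 8 N (contact force between holder and stirrer above 8 N and contact force between the fingers and holder above 2 N).
It fails at once if the dish is moved more than 20 mm (distance of dish from where it was at the start of the episode above 0.02 m).
It fails at once if the tube rack or the cap is moved more than 20 mm (distance of any of rack, cap from where it was at the start of the episode above 0.02 m).
It fails at once if the bottle is moved more than 20 mm or tipped (distance of bottle from where it was at the start of the episode above 0.02 m or angle between bottle's own z axis and vertical above 0.3 rad).
It also fails if it takes over 72 s, if anything falls off the work surface, if the arm or the gripper's body presses on something with over 40 N, if the wrist force passes 120 N, or if a joint passes its speed limit or range.

## Working session

There is one attempt and no reset: what is moved stays moved. The work goes in short steps, Python scripts to look and compute and a tool call to move; the robot and the scene stay as the last step left them, time stands still between calls to the robot, and variables do not carry over. Pictures are saved under pics/ and viewed, about 8 in all and at most 12, crops included, and the job is handed in when it is done.

Besides the shell and the picture viewer there is one more tool, called as name(argument=value, ...) on one line, values as JSON. arm_command: Moves the arm, as the interface text tells. Its arguments: {"type":"object","properties":{"rows":{"type":"array","items":{"type":"object","properties":{"fingers":{"type":"number"},"travel":{"type":"array","items":{"type":"number"}},"roll":{"type":"number"}}}}},"required":["rows"]}

```bash
mkdir -p pics; ls; cat > h.py <<'E'
import numpy as np, cv2
from station import *
def cal(n):
    c=get_calibration(n); f=200/np.tan(np.radians(c['fov_y']/2))
    K=np.array([[f,0,c['cx']],[0,f,c['cy']],[0,0,1]]); return c,K,np.array(c['distortion'],float),np.array(c['origin']),np.array(c['attitude']).reshape(3,3)
def cloud(n,depth):
    c,K,d,o,R=cal(n)
    v,u=np.mgrid[0:400,0:640]
    p=cv2.undistortPoints(np.stack([u,v],-1).reshape(-1,1,2).astype(np.float64),K,d).reshape(400,640,2)
    P=np.concatenate([p,np.ones((400,640,1))],-1)*depth[...,None]
    W=P@R.T+o; W[depth==0]=np.nan; return W
def proj(n,X):
    c,K,d,o,R=cal(n); p=(np.atleast_2d(X)-o)@R
    return cv2.projectPoints(p,np.zeros(3),np.zeros(3),K,d)[0].reshape(-1,2)
E
python3 - <<'E'
from h import *
for n in ('side','top'):
    im,d=capture(n); cv2.imwrite(f'pics/{n}0.png',im[...,::-1]); np.savez(f'{n}0.npz',im=im,d=d)
    c,K,dd,o,R=cal(n); print(n,o.round(3),R.round(2).tolist(),K[0,0].round(0))
    for l in ('holder','holder_bore','stirrer','rod_end','stop','dish','rack','bottle','cap'):
        print(l,[(np.round(r['position'],3).tolist(),round(r['p'],2)) for r in search_frame(n,l)][:3])
s=sense(); print(s['tcp_pos'],np.round(s['ee_rot'],3).tolist(),s['wrist_force'],s['time_s'])
E
```

```text
pics
side [0.265 0.688 1.108] [[-0.95, -0.25, 0.21], [-0.32, 0.74, -0.58], [-0.01, -0.62, -0.78]] 452.0
holder [([0.445, 0.255, 0.036], 0.83)]
holder_bore [([0.345, 0.307, 0.026], 0.96), ([0.614, 0.284, 0.084], 0.73), ([0.444, 0.258, 0.034], 0.71)]
stirrer [([0.582, 0.017, 0.04], 0.74), ([0.441, 0.256, 0.033], 0.32)]
rod_end [([0.583, 0.02, 0.04], 0.81)]
stop [([0.589, 0.02, 0.04], 0.76)]
dish [([0.612, -0.031, 0.072], 0.68)]
rack [([0.614, 0.287, 0.086], 0.6), ([0.489, -0.388, 0.048], 0.59)]
bottle []
cap [([0.584, 0.018, 0.038], 0.63)]
top [ 0.373 -0.058  1.064] [[-0.01, -0.99, 0.14], [-1.0, 0.01, -0.01], [0.0, -0.14, -0.99]] 409.0
holder [([0.346, 0.298, 0.029], 0.88), ([0.445, 0.235, 0.045], 0.75)]
holder_bore [([0.343, 0.298, 0.032], 0.82), ([0.44, 0.242, 0.041], 0.55)]
stirrer [([0.58, -0.023, 0.04], 0.98)]
rod_end [([0.578, -0.024, 0.045], 0.6)]
stop [([0.576, -0.025, 0.04], 0.88)]
dish [([0.608, -0.005, 0.062], 0.56)]
rack [([0.49, -0.394, 0.048], 0.9)]
bottle [([0.351, -0.194, 0.006], 0.25)]
cap []
[ 0.22008203 -0.58493094  0.23357955] [[-0.936, -0.352, 0.0], [-0.352, 0.936, -0.0], [-0.0, -0.0, -1.0]] [-0.61276817 -0.42029726  0.1794778 ] 1.0
```

View pics/side0.png

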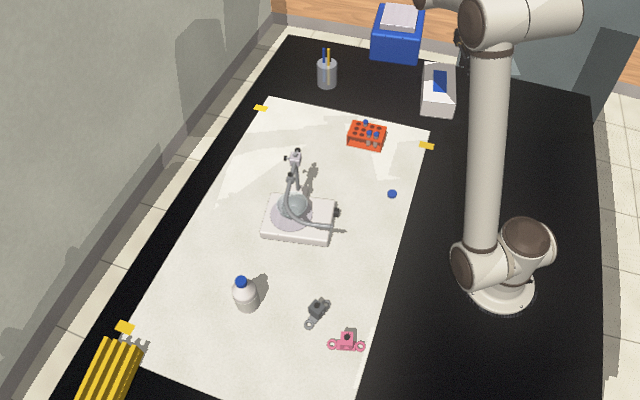

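View pics/top0.png

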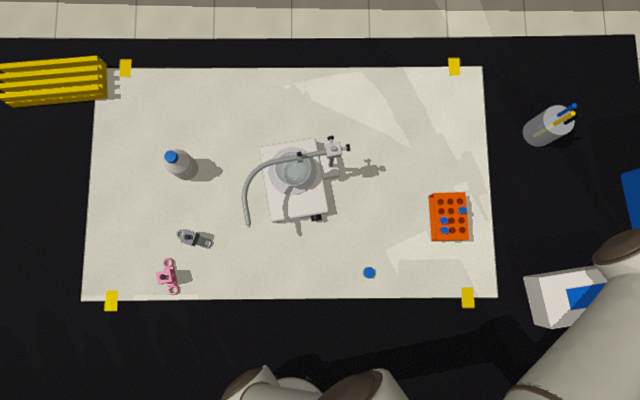

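Top: the grey holder is at (195,238), the pink decoy at (168,277), the rod end at (248,222) and the post at (335,150). In the side view the grey holder is at (317,310). Next I'll fit the rod, stirrer and holder.

```bash
cat > m.py <<'E'
from h import *
for n in ('side','top'):
    z=np.load(f'{n}0.npz'); W=cloud(n,z['d']); im=z['im'].astype(int)
    X,Y,Z=W[...,0],W[...,1],W[...,2]
    # stirrer top
    m=(abs(Z-0.045)<.006)&(abs(X-.58)<.16)&(abs(Y+.02)<.16)&(im.min(-1)>120)
    k,l,st,ce=cv2.connectedComponentsWithStats(m.astype(np.uint8)); i=1+st[1:,4].argmax()
    P=W[l==i]; r=cv2.minAreaRect(P[:,:2].astype(np.float32)*1000); print(n,'box',r,'z',np.median(P[:,2]))
    # rod
    m=(Z>.15)&(Z<.2)&(abs(X-.58)<.25)&(abs(Y+.02)<.2)
    P=W[m]; print('rodpts',len(P)); np.save(f'rod_{n}.npy',P)
    for p in P[np.argsort(P[:,0])][::max(1,len(P)//40)]: print(p.round(3).tolist(),end=' ')
    # holder
    m=(abs(X-.44)<.07)&(abs(Y-.245)<.08)&(Z>.012)
    P=W[m]; print('\nholder n',len(P),'maxz',np.nanmax(P[:,2]))
    for lo,hi in((.012,.03),(.048,.062),(.063,.085)):
        Q=P[(P[:,2]>lo)&(P[:,2]<hi)]
        if len(Q)>4: print(lo,len(Q),Q.mean(0).round(4),cv2.minAreaRect(Q[:,:2].astype(np.float32)*1000))
    u,v=np.nonzero(m)[1],np.nonzero(m)[0]
    a,b,c,d=v.min()-25,v.max()+25,u.min()-25,u.max()+25
    A=cv2.resize(z['im'][a:b,c:d],(400,400)); 
    q=proj(n,[[.58,-.02,.1]])[0].astype(int); B=cv2.resize(z['im'][q[1]-75:q[1]+65,q[0]-70:q[0]+70],(400,400))
    cv2.imwrite(f'pics/c_{n}.png',np.hstack([A,B])[...,::-1]); print('crop',a,b,c,d,q)
E
python3 m.py; python3 -c "
import cv2,numpy as np
cv2.imwrite('pics/c.png',cv2.resize(np.vstack([cv2.imread('pics/c_side.png'),cv2.imread('pics/c_top.png')]),(600,600)))"
```

```text
side box ((591.1961059570312, -7.94427490234375), (194.56251525878906, 147.9345703125), 10.04012393951416) z 0.04193988916560021
rodpts 616
[0.457, 0.084, 0.174] [0.466, 0.086, 0.177] [0.475, 0.091, 0.175] [0.483, 0.085, 0.176] [0.49, 0.087, 0.176] [0.498, 0.094, 0.177] [0.505, 0.096, 0.172] [0.513, 0.09, 0.174] [0.522, 0.095, 0.176] [0.529, 0.097, 0.172] [0.537, 0.096, 0.171] [0.547, 0.093, 0.175] [0.556, 0.091, 0.173] [0.565, 0.088, 0.17] [0.573, 0.073, 0.173] [0.583, 0.063, 0.172] [0.591, 0.064, 0.175] [0.597, 0.04, 0.177] [0.6, 0.041, 0.172] [0.604, -0.027, 0.176] [0.605, -0.031, 0.179] [0.606, -0.012, 0.175] [0.608, 0.013, 0.173] [0.61, -0.036, 0.175] [0.612, -0.029, 0.195] [0.613, -0.025, 0.191] [0.614, -0.093, 0.171] [0.616, -0.013, 0.174] [0.617, -0.091, 0.164] [0.618, -0.113, 0.182] [0.62, -0.092, 0.179] [0.621, -0.112, 0.183] [0.622, -0.092, 0.182] [0.624, -0.135, 0.17] [0.626, -0.077, 0.172] [0.628, -0.1, 0.184] [0.631, -0.138, 0.173] [0.634, -0.088, 0.161] [0.636, -0.119, 0.182] [0.639, -0.103, 0.181] [0.651, -0.094, 0.17] [0.66, -0.101, 0.176] 
holder n 241 maxz 0.067699
[... 1292 characters left out ...]
181] [0.622, -0.105, 0.191] [0.624, -0.088, 0.176] [0.626, -0.107, 0.193] [0.628, -0.127, 0.169] [0.63, -0.103, 0.194] [0.633, -0.112, 0.184] [0.635, -0.112, 0.183] [0.638, -0.095, 0.182] [0.65, -0.102, 0.174] [0.658, -0.099, 0.178] 
holder n 243 maxz 0.06977811587627458
0.012 37 [0.4298 0.2423 0.0187] ((410.4221496582031, 258.0175476074219), (86.54863739013672, 101.28046417236328), 72.75113677978516)
0.048 157 [0.4416 0.2457 0.0547] ((441.890380859375, 247.2969970703125), (30.832401275634766, 33.67395782470703), 71.14020538330078)
0.063 23 [0.4418 0.2469 0.0657] ((441.5884094238281, 247.12933349609375), (12.443258285522461, 10.0958833694458), 89.2154769897461)
crop 204 291 140 233 [295 177]
```

View pics/c.png

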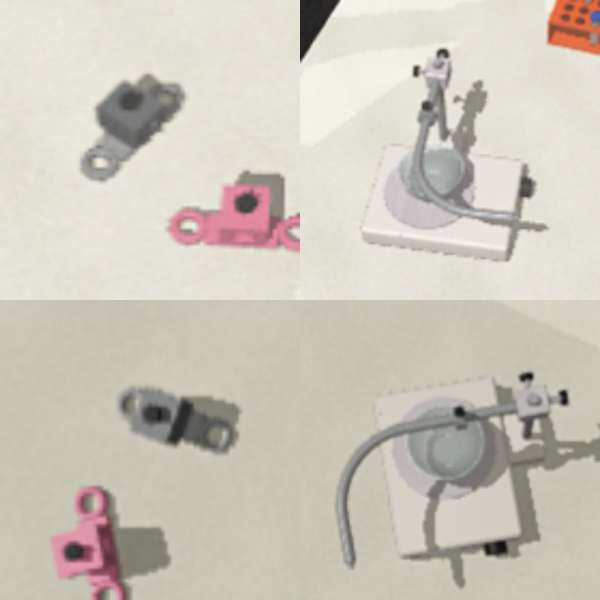

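```bash
cat > fit.py <<'E'
from h import *
from scipy.optimize import least_squares
# arm curve in the arm frame (origin as stirrer's, on axis height), from collar to tip
a=np.linspace(0,np.pi/2,40)
C=np.vstack([np.c_[np.zeros(30),np.linspace(-75,35,30)],np.c_[-80+80*np.cos(a),35+80*np.sin(a)],np.c_[np.linspace(-80,-135,30),np.full(30,115)]])/1000
C=np.c_[C,np.zeros(len(C))]
C=np.vstack([np.linspace(p,q,6)[:-1] for p,q in zip(C[:-1],C[1:])])
def curve(p,C=C):
    x,y,z,yaw,tilt=p; c,s=np.cos(tilt),np.sin(tilt)
    # tilt about inboard leg (y): +tilt = free leg tip up (x negative -> z up)
    D=np.c_[C[:,0]*c,C[:,1],-C[:,0]*s]; c,s=np.cos(yaw),np.sin(yaw)
    return D@np.array([[c,-s,0],[s,c,0],[0,0,1]]).T+[x,y,z]
def fit(P,p0):
    from scipy.spatial import cKDTree
    f=lambda p:cKDTree(curve(p)).query(P)[0]-.006
    return least_squares(f,p0,loss='soft_l1',f_scale=.002,diff_step=1e-4)
if __name__=='__main__':
    S={}
    for n in('side','top'):
        P=np.load(f'rod_{n}.npy'); P=P[(P[:,2]<.186)&~((P[:,1]<-.01)&(P[:,0]>.57))]; S[n]=P
    S['both']=np.vstack([S['side'],S['top']])
    for n,P in S.items():
        r=fit(P,[.61,-.02,.17,.16,0.]); print(n,len(P),r.x[:3].round(4),np.degrees(r.x[3:]).round(2),'med|e|',np.median(abs(r.fun)).round(4))
        print('  tip,home',curve(r.x,np.array([[-.135,.115,0],[0,0,0],[0,-.017,0.]])).round(4).tolist())
    # heights around post / max
    W=cloud('top',np.load('top0.npz')['d']);Z=W[...,2]; m=(abs(W[...,0]-.61)<.08)&(abs(W[...,1]+.06)<.1)
    Q=W[m]; print('max z',Q[np.argsort(-Q[:,2])][:3].round(3).tolist(), sense()['time_s'])
E
python3 fit.py
```

```text
side 319 [ 0.6093 -0.0025  0.169 ] [13.2  0.7] med|e| 0.001
  tip,home [[0.4516, 0.0786, 0.1706], [0.6093, -0.0025, 0.169], [0.6132, -0.0191, 0.169]]
top 526 [ 0.6081 -0.0072  0.1704] [10.72  0.14] med|e| 0.0008
  tip,home [[0.4541, 0.0807, 0.1708], [0.6081, -0.0072, 0.1704], [0.6113, -0.0239, 0.1704]]
both 845 [ 0.6083 -0.0054  0.1701] [11.73  0.23] med|e| 0.0009
  tip,home [[0.4528, 0.0798, 0.1706], [0.6083, -0.0054, 0.1701], [0.6118, -0.022, 0.1701]]
max z [[0.616, -0.031, 0.198], [0.616, -0.033, 0.198], [0.611, -0.028, 0.198]] 1.0
```

arm_command(rows=[{"fingers": 100, "travel": [0, 0, -5], "roll": 0}, {"fingers": 100, "travel": [0, 0, -7], "roll": 0}])

```text
time_s: 1.2
tcp_pos: [0.2202, -0.5863, 0.3075]
ee_rot: [[-0.936, -0.353, 0.001], [-0.353, 0.936, -0.005], [0.001, -0.005, -1.0]]
wrist_force: [0.6, 0.3, 1.2]
gripper_width: 0.999
```

```bash
cat > go.py <<'E'
# usage: go.py x y z yaw_y(deg or '-') : travel(cm)+roll from the current pose
import sys
from h import *
def rel(x,y,z,yaw,s=None):
    s=s or sense(); R=np.array(s['ee_rot']); p=np.array(s['tcp_pos']); cy=np.degrees(np.arctan2(R[1,1],R[0,1]))
    Rd=np.array([[np.sin(np.radians(cy)),np.cos(np.radians(cy)),0],[-np.cos(np.radians(cy)),np.sin(np.radians(cy)),0],[0,0,-1]])
    t=(Rd.T@(np.array([x,y,z])-p))*100
    roll=0 if yaw is None else -((yaw-cy+180)%360-180)
    return t.round(2),round(roll,2),cy
if __name__=='__main__':
    s=sense(); print('t',s['time_s'],'tcp',np.round(s['tcp_pos'],4),'F',np.round(s['wrist_force'],2),'M',np.round(s['moment'],2),'w',round(s['gripper_width'],3),'J',np.round(s['joints'],1))
    A=sys.argv[1:]
    for i in range(0,len(A),4):
        a=A[i:i+4]; print(a,rel(*map(float,a[:3]),None if a[3]=='-' else float(a[3]),s))
E
python3 go.py .45 -.2 .3 180 .442 .248 .3 250.4
python3 - <<'E'
from fit import *
S=[]
for n in('side','top'):
    P=np.load(f'rod_{n}.npy'); P=P[(P[:,2]<.186)]
    ay=(P-[.6083,-.0054,0])@[-np.sin(.19),np.cos(.19),0]; ax=(P-[.6083,-.0054,0])@[np.cos(.19),np.sin(.19),0]
    k=((ay>-.012)|((ay<-.034)&(ay>-.07)))&((ay>0.02)|(abs(ax)<.012)); S.append(P[k]); print(n,k.sum(),(k&(ay<-.03)).sum())
for P in S+[np.vstack(S)]:
    r=fit(P,[.61,-.005,.17,.18,0.]); print(r.x[:3].round(4),np.degrees(r.x[3:]).round(2))
np.save('arm.npy',r.x); print(curve(r.x,np.array([[-.135,.115,0]])))
E
```

```text
t 1.2 tcp [ 0.2202 -0.5863  0.3075] F [0.59 0.32 1.2 ] M [-0.12 -0.04  0.05] w 0.999 J [-54.6  19.8   7.6   0.1 -77.5 -14.8]
['.45', '-.2', '.3', '180'] (array([35.12, 28.05,  0.75]), np.float64(-69.36), np.float64(110.64242678319088))
['.442', '.248', '.3', '250.4'] (array([50.17, 70.25,  0.75]), np.float64(-139.76), np.float64(110.64242678319088))
side 356 28
top 629 88
[ 0.6092 -0.0045  0.1691] [12.03  0.56]
[ 0.6082 -0.0071  0.1703] [10.79  0.2 ]
[ 0.6083 -0.0064  0.17  ] [11.14  0.27]
[[0.45361185 0.08038096 0.17068283]]
```

```bash
sed -i "s/Rd=np.array.*/c,q=np.cos(np.radians(cy)),np.sin(np.radians(cy)); Rd=np.array([[-q,c,0],[c,q,0],[0,0,-1]])/" go.py
python3 go.py .45 -.2 .3 180 .442 .248 .3 250.4
```

```text
t 1.2 tcp [ 0.2202 -0.5863  0.3075] F [0.59 0.32 1.2 ] M [-0.12 -0.04  0.05] w 0.999 J [-54.6  19.8   7.6   0.1 -77.5 -14.8]
['.45', '-.2', '.3', '180'] (array([-35.12,  28.05,   0.75]), np.float64(-69.36), np.float64(110.64242678319088))
['.442', '.248', '.3', '250.4'] (array([-50.17,  70.25,   0.75]), np.float64(-139.76), np.float64(110.64242678319088))
```

arm_command(rows=[{"fingers": 100, "travel": [-35, 28, 0], "roll": -70}, {"fingers": 100, "travel": [-35, 28, 0], "roll": -70}, {"fingers": 100, "travel": [-35, 28, 0], "roll": -70}, {"fingers": 100, "travel": [-35, 28, 0], "roll": -70}, {"fingers": 100, "travel": [-35, 28, 0], "roll": -70}, {"fingers": 100, "travel": [-35, 28, 0], "roll": -70}, {"fingers": 100, "travel": [-35, 28, 0], "roll": -70}, {"fingers": 100, "travel": [-35, 28, 0], "roll": -70}, {"fingers": 100, "travel": [-35, 28, 0], "roll": -70}, {"fingers": 100, "travel": [-35, 28, 0], "roll": -70}])

```text
time_s: 2.2
tcp_pos: [0.4514, -0.1957, 0.3037]
ee_rot: [[0.018, -1.0, 0.001], [-1.0, -0.018, 0.0], [-0.0, -0.001, -1.0]]
wrist_force: [0.8, -0.2, 0.1]
gripper_width: 0.999
```

```bash
python3 go.py .442 .248 .2 250.4
```

```text
t 2.2 tcp [ 0.4514 -0.1957  0.3037] F [ 0.79 -0.16  0.08] M [-0.01  0.11  0.02] w 0.999 J [ -4.5   6.3 -10.7  -0.  -73.    5.5]
['.442', '.248', '.2', '250.4'] (array([-44.38,   0.14,  10.37]), np.float64(-69.37), np.float64(-178.96892759340508))
```

arm_command(rows=[{"fingers": 100, "travel": [-44.4, 0.1, 0], "roll": -69.4}, {"fingers": 100, "travel": [-44.4, 0.1, 0], "roll": -69.4}, {"fingers": 100, "travel": [-44.4, 0.1, 0], "roll": -69.4}, {"fingers": 100, "travel": [-44.4, 0.1, 0], "roll": -69.4}, {"fingers": 100, "travel": [-44.4, 0.1, 0], "roll": -69.4}, {"fingers": 100, "travel": [-44.4, 0.1, 0], "roll": -69.4}, {"fingers": 100, "travel": [-44.4, 0.1, 0], "roll": -69.4}, {"fingers": 100, "travel": [-44.4, 0.1, 0], "roll": -69.4}, {"fingers": 100, "travel": [-44.4, 0.1, 8], "roll": -69.4}, {"fingers": 100, "travel": [-44.4, 0.1, 14], "roll": -69.4}])

```text
time_s: 3.2
tcp_pos: [0.4445, 0.2376, 0.2114]
ee_rot: [[0.941, -0.339, 0.005], [-0.339, -0.941, 0.004], [0.003, -0.006, -1.0]]
wrist_force: [1.0, 0.1, -0.9]
gripper_width: 1.001
```

```bash
python3 go.py .442 .248 .034 250.4
```

```text
t 3.2 tcp [0.4445 0.2376 0.2114] F [ 1.02  0.11 -0.87] M [-0.05  0.1   0.04] w 1.001 J [ 46.6  11.1 -18.4   0.  -60.1  23.5]
['.442', '.248', '.034', '250.4'] (array([-0.59, -0.89, 17.74]), np.float64(-0.23), np.float64(-109.82631749389674))
```

arm_command(rows=[{"fingers": 100, "travel": [0, 0, 0], "roll": 0}, {"fingers": 100, "travel": [0, 0, 0], "roll": 0}, {"fingers": 100, "travel": [0, 0, 0], "roll": 0}])

```text
time_s: 3.5
tcp_pos: [0.4451, 0.2347, 0.2135]
ee_rot: [[0.94, -0.342, 0.004], [-0.342, -0.94, 0.003], [0.003, -0.004, -1.0]]
wrist_force: [0.5, -0.1, 0.1]
gripper_width: 0.999
```

```bash
python3 go.py .442 .248 .034 250.4; python3 - <<'E'
from h import *
im,d=capture('top'); W=cloud('top',d); z=np.load('top0.npz'); 
q=proj('top',[[.442,.248,.05]])[0].astype(int); A=im[q[1]-50:q[1]+50,q[0]-60:q[0]+60]
cv2.imwrite('pics/t1.png',cv2.resize(A,(600,500))[...,::-1])
E
```

```text
t 3.5 tcp [0.4451 0.2347 0.2135] F [ 0.48 -0.08  0.09] M [0.01 0.13 0.02] w 0.999 J [ 46.4  11.  -18.3   0.1 -60.4  23.6]
['.442', '.248', '.034', '250.4'] (array([-0.74, -1.14, 17.95]), np.float64(-0.41), np.float64(-110.01433039564444))
```

View pics/t1.png

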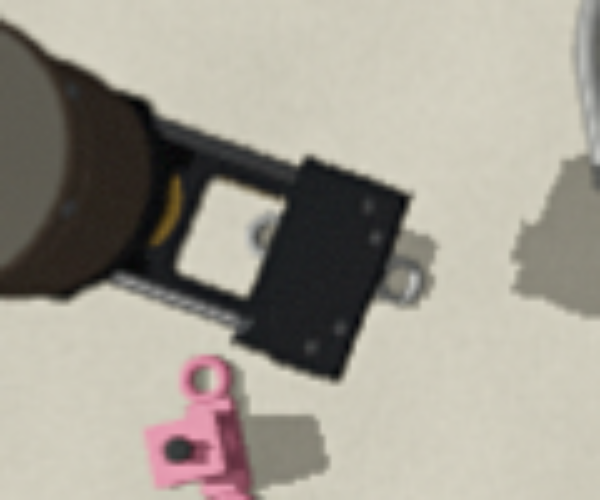

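arm_command(rows=[{"fingers": 100, "travel": [-0.7, -1.1, 4], "roll": -0.4}, {"fingers": 100, "travel": [-0.7, -1.1, 8], "roll": -0.4}, {"fingers": 100, "travel": [-0.7, -1.1, 11], "roll": -0.4}, {"fingers": 100, "travel": [-0.7, -1.1, 14], "roll": -0.4}, {"fingers": 100, "travel": [-0.7, -1.1, 16], "roll": -0.4}, {"fingers": 100, "travel": [-0.7, -1.1, 17.2], "roll": -0.4}, {"fingers": 100, "travel": [-0.7, -1.1, 17.8], "roll": -0.4}, {"fingers": 100, "travel": [-0.7, -1.1, 17.9], "roll": -0.4}, {"fingers": 100, "travel": [-0.7, -1.1, 17.9], "roll": -0.4}, {"fingers": 100, "travel": [-0.7, -1.1, 17.9], "roll": -0.4}])

```text
time_s: 4.55
tcp_pos: [0.4413, 0.2479, 0.0329]
ee_rot: [[0.942, -0.335, 0.002], [-0.335, -0.942, 0.002], [0.001, -0.002, -1.0]]
wrist_force: [-0.3, -0.4, 0.9]
gripper_width: 0.994
```

arm_command(rows=[{"fingers": 20, "travel": [0, 0, 0], "roll": 0}, {"fingers": 20, "travel": [0, 0, 0], "roll": 0}, {"fingers": 20, "travel": [0, 0, 0], "roll": 0}, {"fingers": 20, "travel": [0, 0, 0], "roll": 0}, {"fingers": 20, "travel": [0, 0, 0], "roll": 0}, {"fingers": 20, "travel": [0, 0, 0], "roll": 0}, {"fingers": 20, "travel": [0, 0, 0], "roll": 0}, {"fingers": 20, "travel": [0, 0, 0], "roll": 0}])

```text
time_s: 5.35
tcp_pos: [0.4407, 0.2473, 0.0318]
ee_rot: [[0.942, -0.335, 0.0], [-0.335, -0.942, 0.0], [0.0, -0.0, -1.0]]
wrist_force: [0.6, -0.1, -0.4]
gripper_width: 0.35
```

```bash
python3 go.py .442 .248 .034 250.4;
```

```text
t 5.35 tcp [0.4407 0.2473 0.0318] F [ 0.58 -0.12 -0.4 ] M [ 0.04  0.07 -0.01] w 0.35 J [ 47.7  24.9 -30.2  -0.  -34.9  22.7]
['.442', '.248', '.034', '250.4'] (array([ 0.1 , -0.11, -0.22]), np.float64(0.02), np.float64(-109.58388586985289))
```

arm_command(rows=[{"fingers": 20, "travel": [0, 0, -2], "roll": 0}, {"fingers": 20, "travel": [0, 0, -6], "roll": 0}, {"fingers": 20, "travel": [0, 0, -11], "roll": 0}, {"fingers": 20, "travel": [0, 0, -15], "roll": 0}, {"fingers": 20, "travel": [0, 0, -18], "roll": 0}, {"fingers": 20, "travel": [0, 0, -20], "roll": 0}, {"fingers": 20, "travel": [0, 0, -20], "roll": 0}, {"fingers": 20, "travel": [0, 0, -20], "roll": 0}, {"fingers": 20, "travel": [0, 0, -20], "roll": 0}])

```text
time_s: 6.25
tcp_pos: [0.4396, 0.2465, 0.2297]
ee_rot: [[0.942, -0.336, -0.003], [-0.336, -0.942, -0.003], [-0.002, 0.004, -1.0]]
wrist_force: [0.5, -0.7, -2.1]
gripper_width: 0.34
```

```bash
python3 go.py .4095 .0717 .1647 281.1 .4095 .0717 .23 281.1 
```

```text
t 6.25 tcp [0.4396 0.2465 0.2297] F [ 0.5  -0.69 -2.07] M [-0.04  0.13 -0.  ] w 0.34 J [ 47.7  10.5 -16.4  -0.1 -63.4  22.7]
['.4095', '.0717', '.1647', '281.1'] (array([ 3.03, 17.48,  6.5 ]), np.float64(-30.71), np.float64(-109.60858544227496))
['.4095', '.0717', '.23', '281.1'] (array([ 3.03, 17.48, -0.03]), np.float64(-30.71), np.float64(-109.60858544227496))
```

arm_command(rows=[{"fingers": 20, "travel": [0.8, 4, 0], "roll": -8}, {"fingers": 20, "travel": [1.5, 8, 0], "roll": -16}, {"fingers": 20, "travel": [2.2, 12, 0], "roll": -24}, {"fingers": 20, "travel": [3, 15.5, 0], "roll": -30.7}, {"fingers": 20, "travel": [3, 17, 0], "roll": -30.7}, {"fingers": 20, "travel": [3, 17.5, 1], "roll": -30.7}, {"fingers": 20, "travel": [3, 17.5, 3], "roll": -30.7}, {"fingers": 20, "travel": [3, 17.5, 5], "roll": -30.7}, {"fingers": 20, "travel": [3, 17.5, 6.3], "roll": -30.7}, {"fingers": 20, "travel": [3, 17.5, 6.5], "roll": -30.7}])

```text
time_s: 7.25
tcp_pos: [0.409, 0.0725, 0.1641]
ee_rot: [[0.981, 0.192, -0.005], [0.192, -0.981, -0.003], [-0.006, 0.001, -1.0]]
wrist_force: [-0.3, -0.0, -1.9]
gripper_width: 0.345
```

arm_command(rows=[{"fingers": 20, "travel": [0, 0, 0], "roll": 0}, {"fingers": 20, "travel": [0, 0, 0], "roll": 0}, {"fingers": 20, "travel": [0, 0, 0], "roll": 0}])

```text
time_s: 7.55
tcp_pos: [0.4107, 0.0728, 0.1673]
ee_rot: [[0.981, 0.193, 0.001], [0.193, -0.981, 0.001], [0.001, -0.0, -1.0]]
wrist_force: [0.1, -0.1, -1.7]
gripper_width: 0.341
```

```bash
python3 go.py .4095 .0717 .1647 281.1; python3 - <<'E'
from h import *
from fit import curve,C
im,d=capture('side'); p=np.load('arm.npy')
q=proj('side',[[.43,.08,.16]])[0].astype(int)
A=im[q[1]-60:q[1]+60,q[0]-80:q[0]+80]
cv2.imwrite('pics/s2.png',cv2.resize(A,(800,600),interpolation=cv2.INTER_CUBIC)[...,::-1]); print(q)
np.savez('s2.npz',im=im,d=d)
W=cloud('side',d); m=(W[...,2]>.1)&(W[...,2]<.2)&(abs(W[...,0]-.41)<.04)&(abs(W[...,1]-.08)<.06)
P=W[m]; print(len(P)); T=P[(P[:,2]>.14)]; print(P[::12].round(3).tolist())
E
```

```text
t 7.55 tcp [0.4107 0.0728 0.1673] F [ 0.09 -0.12 -1.71] M [-0.13  0.09 -0.02] w 0.341 J [ 32.6   5.4 -32.7   0.  -51.8  68.5]
['.4095', '.0717', '.1647', '281.1'] (array([-0.14,  0.09,  0.26]), np.float64(0.03), np.float64(-78.87488842739202))
[342 230]
40
[[0.419, 0.111, 0.14], [0.402, 0.116, 0.146], [0.397, 0.116, 0.145], [0.405, 0.123, 0.142]]
```

View pics/s2.png

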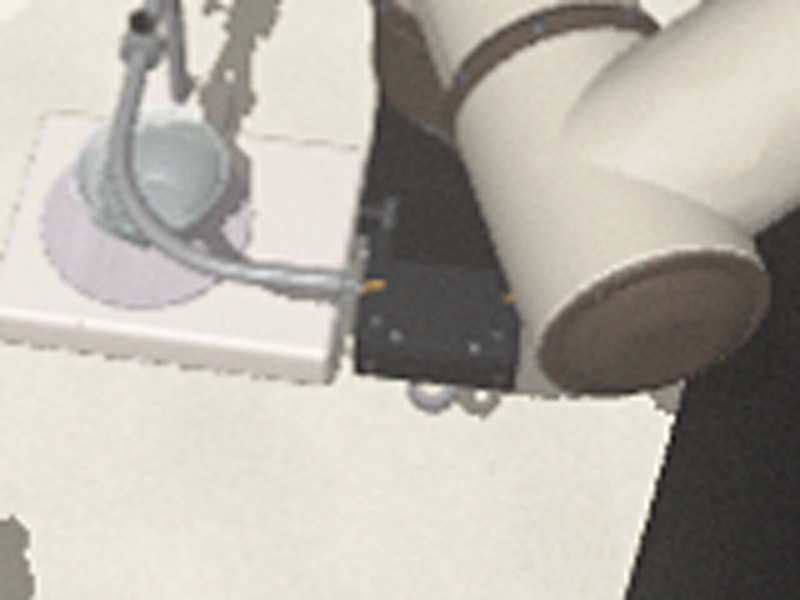

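arm_command(rows=[{"fingers": 20, "travel": [0.3, 0.1, 0.25], "roll": 0}, {"fingers": 20, "travel": [0.8, 0.1, 0.25], "roll": 0}, {"fingers": 20, "travel": [1.3, 0.1, 0.25], "roll": 0}, {"fingers": 20, "travel": [1.5, 0.1, 0.25], "roll": 0}, {"fingers": 20, "travel": [1.5, 0.1, 0.25], "roll": 0}, {"fingers": 20, "travel": [1.5, 0.1, 0.25], "roll": 0}, {"fingers": 20, "travel": [1.5, 0.1, 0.25], "roll": 0}])

```text
time_s: 8.3
tcp_pos: [0.425, 0.0742, 0.1642]
ee_rot: [[0.981, 0.193, -0.0], [0.193, -0.981, -0.0], [-0.0, 0.0, -1.0]]
wrist_force: [-0.0, -0.2, -1.9]
gripper_width: 0.343
```

```bash
python3 go.py .4249 .0748 .1647 281.1
```

```text
t 8.3 tcp [0.425  0.0742 0.1642] F [-0.   -0.21 -1.93] M [-0.13  0.18 -0.01] w 0.343 J [ 31.6   7.1 -31.2  -0.  -51.7  69.5]
['.4249', '.0748', '.1647', '281.1'] (array([ 0.01, -0.06, -0.05]), np.float64(0.01), np.float64(-78.88945725709496))
```

arm_command(rows=[{"fingers": 20, "travel": [0.2, -0.04, -0.04], "roll": 0}, {"fingers": 20, "travel": [0.4, -0.04, -0.04], "roll": 0}, {"fingers": 20, "travel": [0.6, -0.04, -0.04], "roll": 0}, {"fingers": 20, "travel": [0.8, -0.04, -0.04], "roll": 0}, {"fingers": 20, "travel": [1.0, -0.04, -0.04], "roll": 0}, {"fingers": 20, "travel": [1.15, -0.04, -0.04], "roll": 0}, {"fingers": 20, "travel": [1.3, -0.04, -0.04], "roll": 0}, {"fingers": 20, "travel": [1.4, -0.04, -0.04], "roll": 0}, {"fingers": 20, "travel": [1.4, -0.04, -0.04], "roll": 0}])

```text
time_s: 9.2
tcp_pos: [0.4389, 0.0774, 0.1647]
ee_rot: [[0.981, 0.193, -0.0], [0.193, -0.981, -0.0], [-0.0, 0.0, -1.0]]
wrist_force: [0.1, 0.8, -1.9]
gripper_width: 0.342
```

arm_command(rows=[{"fingers": 20, "travel": [0.1, 0, 0], "roll": 0}, {"fingers": 20, "travel": [0.2, 0, 0], "roll": 0}, {"fingers": 20, "travel": [0.3, 0, 0], "roll": 0}, {"fingers": 20, "travel": [0.4, 0, 0], "roll": 0}, {"fingers": 20, "travel": [0.4, 0, 0], "roll": 0}])

```text
time_s: 9.7
tcp_pos: [0.4427, 0.0781, 0.1646]
ee_rot: [[0.981, 0.193, -0.0], [0.193, -0.981, -0.0], [-0.0, 0.0, -1.0]]
wrist_force: [-0.5, 0.2, -1.3]
gripper_width: 0.343
```

```bash
python3 go.py .4249 .0748 .1647 281.1
```

```text
t 9.7 tcp [0.4427 0.0781 0.1646] F [-0.55  0.2  -1.33] M [-0.12  0.25 -0.03] w 0.343 J [ 30.8   8.9 -29.   -0.  -52.2  70.3]
['.4249', '.0748', '.1647', '281.1'] (array([-1.81, -0.02, -0.01]), np.float64(0.01), np.float64(-78.88966186122262))
```

arm_command(rows=[{"fingers": 20, "travel": [0.2, 0, 0], "roll": 0}, {"fingers": 20, "travel": [0.4, 0, 0], "roll": 0}, {"fingers": 20, "travel": [0.6, 0, 0], "roll": 0}, {"fingers": 20, "travel": [0.8, 0, 0], "roll": 0}, {"fingers": 20, "travel": [1.0, 0, 0], "roll": 0}, {"fingers": 20, "travel": [1.2, 0, 0], "roll": 0}, {"fingers": 20, "travel": [1.4, 0, 0], "roll": 0}, {"fingers": 20, "travel": [1.5, 0, 0], "roll": 0}])

```text
time_s: 10.5
tcp_pos: [0.4577, 0.081, 0.1646]
ee_rot: [[0.981, 0.193, 0.0], [0.193, -0.981, -0.0], [-0.0, 0.0, -1.0]]
wrist_force: [0.4, -0.5, -2.7]
gripper_width: 0.345
```

arm_command(rows=[{"fingers": 20, "travel": [0.2, 0, 0], "roll": 0}, {"fingers": 20, "travel": [0.4, 0, 0], "roll": 0}, {"fingers": 20, "travel": [0.6, 0, 0], "roll": 0}, {"fingers": 20, "travel": [0.8, 0, 0], "roll": 0}, {"fingers": 20, "travel": [1.0, 0, 0], "roll": 0}, {"fingers": 20, "travel": [1.2, 0, 0], "roll": 0}, {"fingers": 20, "travel": [1.4, 0, 0], "roll": 0}, {"fingers": 20, "travel": [1.5, 0, 0], "roll": 0}])

```text
time_s: 11.3
tcp_pos: [0.4724, 0.0839, 0.1647]
ee_rot: [[0.981, 0.193, 0.0], [0.193, -0.981, -0.0], [0.0, 0.0, -1.0]]
wrist_force: [-0.4, -0.6, -2.5]
gripper_width: 0.341
```

```bash
python3 go.py .4249 .0748 .1647 281.1
```

```text
t 11.3 tcp [0.4724 0.0839 0.1647] F [-0.36 -0.59 -2.51] M [-0.21  0.24  0.05] w 0.341 J [ 29.5  11.8 -25.2   0.  -53.1  71.6]
['.4249', '.0748', '.1647', '281.1'] (array([-4.84, -0.02, -0.  ]), np.float64(0.01), np.float64(-78.88503214098536))
```

arm_command(rows=[{"fingers": 20, "travel": [0, 0.05, 0], "roll": 0}, {"fingers": 20, "travel": [0, 0.1, 0], "roll": 0}, {"fingers": 20, "travel": [0, 0.1, 0], "roll": 0}, {"fingers": 20, "travel": [0, 0.1, 0], "roll": 0}])

```text
time_s: 11.7
tcp_pos: [0.4724, 0.0829, 0.1647]
ee_rot: [[0.981, 0.193, 0.0], [0.193, -0.981, 0.0], [0.0, -0.0, -1.0]]
wrist_force: [0.7, -0.6, -3.3]
gripper_width: 0.341
```

arm_command(rows=[{"fingers": 20, "travel": [0, 0.05, 0], "roll": 0}, {"fingers": 20, "travel": [0, 0.05, 0], "roll": 0}, {"fingers": 20, "travel": [0, 0.05, 0], "roll": 0}])

```text
time_s: 12.0
tcp_pos: [0.4724, 0.0825, 0.1646]
ee_rot: [[0.981, 0.193, -0.0], [0.193, -0.981, 0.0], [0.0, -0.0, -1.0]]
wrist_force: [0.5, 0.9, -3.0]
gripper_width: 0.34
```

arm_command(rows=[{"fingers": 20, "travel": [0, -0.1, 0], "roll": 0}, {"fingers": 20, "travel": [0, -0.2, 0], "roll": 0}, {"fingers": 20, "travel": [0, -0.25, 0], "roll": 0}, {"fingers": 20, "travel": [0, -0.25, 0], "roll": 0}, {"fingers": 20, "travel": [0, -0.25, 0], "roll": 0}])

```text
time_s: 12.5
tcp_pos: [0.4719, 0.0847, 0.1646]
ee_rot: [[0.981, 0.193, -0.0], [0.193, -0.981, -0.0], [-0.0, 0.0, -1.0]]
wrist_force: [-0.0, -1.4, -3.4]
gripper_width: 0.339
```

arm_command(rows=[{"fingers": 20, "travel": [0, -0.05, 0], "roll": 0}, {"fingers": 20, "travel": [0, -0.05, 0], "roll": 0}, {"fingers": 20, "travel": [0, -0.05, 0], "roll": 0}])

```text
time_s: 12.8
tcp_pos: [0.4718, 0.0851, 0.1647]
ee_rot: [[0.981, 0.193, -0.0], [0.193, -0.981, -0.0], [-0.0, 0.0, -1.0]]
wrist_force: [0.5, -2.5, -3.1]
gripper_width: 0.344
```

arm_command(rows=[{"fingers": 20, "travel": [0, 0.08, 0.05], "roll": 0}, {"fingers": 20, "travel": [0, 0.15, 0.1], "roll": 0}, {"fingers": 20, "travel": [0, 0.15, 0.1], "roll": 0}, {"fingers": 20, "travel": [0, 0.15, 0.1], "roll": 0}])

```text
time_s: 13.2
tcp_pos: [0.4723, 0.0841, 0.1638]
ee_rot: [[0.981, 0.193, 0.0], [0.193, -0.981, 0.0], [0.0, -0.0, -1.0]]
wrist_force: [0.3, 0.4, -3.2]
gripper_width: 0.343
```

arm_command(rows=[{"fingers": 20, "travel": [0, 0, 0.05], "roll": 0}, {"fingers": 20, "travel": [0, 0, 0.1], "roll": 0}, {"fingers": 20, "travel": [0, 0, 0.1], "roll": 0}, {"fingers": 20, "travel": [0, 0, 0.1], "roll": 0}])

```text
time_s: 13.6
tcp_pos: [0.4723, 0.084, 0.1627]
ee_rot: [[0.981, 0.193, 0.0], [0.193, -0.981, 0.0], [0.0, -0.0, -1.0]]
wrist_force: [-0.4, -0.6, -1.4]
gripper_width: 0.346
```

arm_command(rows=[{"fingers": 20, "travel": [0, 0, 0.05], "roll": 0}, {"fingers": 20, "travel": [0, 0, 0.1], "roll": 0}, {"fingers": 20, "travel": [0, 0, 0.1], "roll": 0}, {"fingers": 20, "travel": [0, 0, 0.1], "roll": 0}])

```text
time_s: 14.0
tcp_pos: [0.4722, 0.0839, 0.1617]
ee_rot: [[0.981, 0.193, -0.0], [0.193, -0.981, -0.0], [-0.0, 0.0, -1.0]]
wrist_force: [-0.9, 0.1, -2.2]
gripper_width: 0.344
```

arm_command(rows=[{"fingers": 20, "travel": [0, 0, 0.05], "roll": 0}, {"fingers": 20, "travel": [0, 0, 0.1], "roll": 0}, {"fingers": 20, "travel": [0, 0, 0.1], "roll": 0}, {"fingers": 20, "travel": [0, 0, 0.1], "roll": 0}])

```text
time_s: 14.4
tcp_pos: [0.4722, 0.0839, 0.1607]
ee_rot: [[0.981, 0.193, 0.0], [0.193, -0.981, -0.0], [0.0, 0.0, -1.0]]
wrist_force: [-0.8, -0.5, -0.9]
gripper_width: 0.343
```

arm_command(rows=[{"fingers": 20, "travel": [0, 0, 0.05], "roll": 0}, {"fingers": 20, "travel": [0, 0, 0.1], "roll": 0}, {"fingers": 20, "travel": [0, 0, 0.1], "roll": 0}, {"fingers": 20, "travel": [0, 0, 0.1], "roll": 0}])

```text
time_s: 14.8
tcp_pos: [0.4721, 0.0839, 0.1597]
ee_rot: [[0.981, 0.193, -0.0], [0.193, -0.981, -0.0], [-0.0, -0.0, -1.0]]
wrist_force: [-0.2, -0.4, -1.9]
gripper_width: 0.343
```

arm_command(rows=[{"fingers": 20, "travel": [0, 0, 0.05], "roll": 0}, {"fingers": 20, "travel": [0, 0, 0.1], "roll": 0}, {"fingers": 20, "travel": [0, 0, 0.1], "roll": 0}, {"fingers": 20, "travel": [0, 0, 0.1], "roll": 0}])

```text
time_s: 15.2
tcp_pos: [0.4722, 0.0839, 0.1587]
ee_rot: [[0.981, 0.193, 0.0], [0.193, -0.981, 0.0], [0.0, 0.0, -1.0]]
wrist_force: [-0.3, -0.3, -1.4]
gripper_width: 0.34
```

```bash
python3 go.py .4249 .0748 .1647 281.1; python3 - <<'E'
from h import *
F=[]
for i in range(8):
    capture('top' if i%2 else 'side'); s=sense(); F.append(np.r_[s['wrist_force'],s['moment']])
print(np.mean(F,0).round(2),np.std(F,0).round(2),sense()['time_s'])
E
```

```text
t 15.2 tcp [0.4722 0.0839 0.1587] F [-0.28 -0.31 -1.37] M [-0.16  0.15  0.03] w 0.34 J [ 29.5  12.2 -25.7   0.  -52.2  71.6]
['.4249', '.0748', '.1647', '281.1'] (array([-4.82, -0.02, -0.6 ]), np.float64(0.02), np.float64(-78.8838642683267))
[ 0.3  -0.2  -1.4  -0.18  0.09 -0.02] [0.46 0.45 0.53 0.02 0.04 0.03] 15.6
```

```bash
python3 - <<'E'
from h import *
O=[]
for n in('side','top'):
    im,d=capture(n); q=proj(n,[[.48,.085,.165]])[0].astype(int); print(n,q)
    O.append(cv2.resize(im[q[1]-45:q[1]+45,q[0]-60:q[0]+60],(800,600),interpolation=cv2.INTER_CUBIC)[:,:,::-1]); np.savez(f'{n}3.npz',im=im,d=d)
cv2.imwrite('pics/v3.png',cv2.resize(np.hstack(O),(800,300)))
cv2.imwrite('pics/v3s.png',O[0]);cv2.imwrite('pics/v3t.png',O[1])
E
```

```text
side [323 225]
top [247 216]
```

View pics/v3s.png

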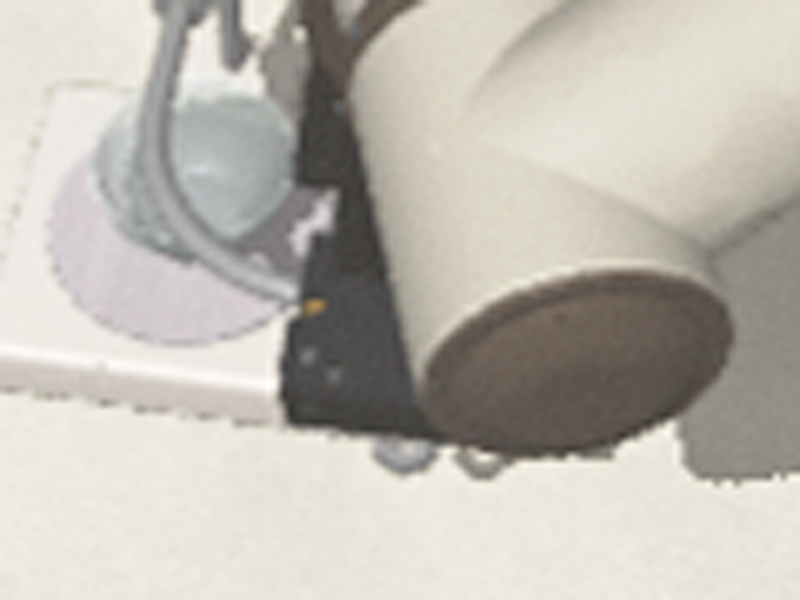

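```bash
python3 - <<'E'
from h import *
z=np.load('side3.npz'); W=cloud('side',z['d'])
z0=np.load('s2.npz'); W0=cloud('side',z0['d'])
def cluster(W,c):
    m=(abs(W[...,2]-.13)<.04)&(abs(W[...,0]-c[0])<.06)&(W[...,1]>.1)&(W[...,1]<.2)
    v,u=np.nonzero(m); P=W[m]; print(len(P),P.mean(0).round(4) if len(P) else '', u.min(),u.max(),v.min(),v.max()); print(np.sort(P[:,2]).round(3)[::6]); return P
cluster(W0,(.42,.1)); cluster(W,(.47,.1))
E
```

```text
40 [0.4061 0.117  0.1424] 343 352 246 251
[0.136 0.139 0.141 0.143 0.144 0.145 0.146]
39 [0.4674 0.128  0.1333] 318 327 245 250
[0.125 0.131 0.133 0.133 0.134 0.136 0.138]
```

View pics/v3t.png

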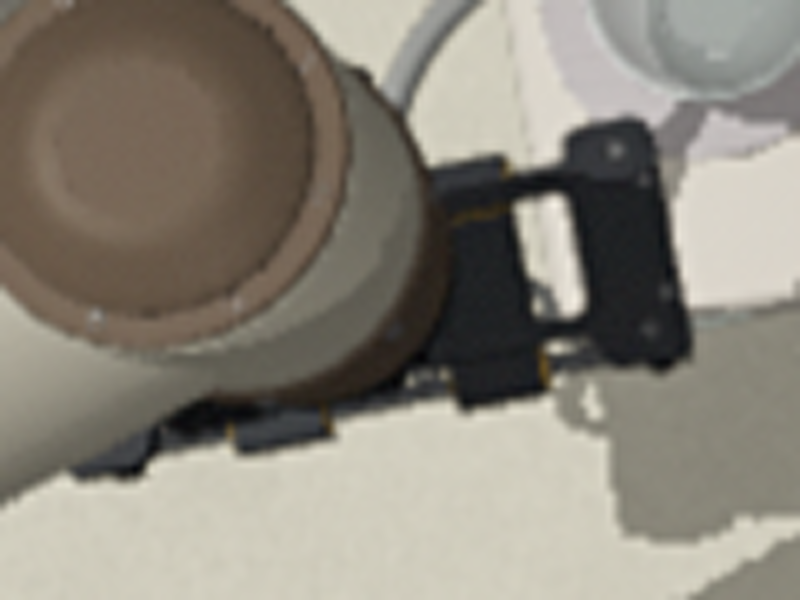

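```bash
python3 - <<'E'
from h import *
from fit import curve,C
p=np.load('arm.npy'); from scipy.spatial import cKDTree
T=cKDTree(curve(p))
for n in('side','top'):
  for f in('0','3'):
    z=np.load(f'{n}{f}.npz'); W=cloud(n,z['d']); m=(abs(W[...,2]-.172)<.02)&(W[...,0]>.535)&(W[...,0]<.61)&(W[...,1]>.02)&(W[...,1]<.12)&(z['im'].min(-1)>70)
    P=W[m]; d,i=T.query(P); P=P[d<.014]; c=np.linalg.norm(P[:,:2]-[.527,.013],axis=1)
    print(n,f,len(P),P.mean(0).round(4),'r',np.median(c).round(4), 'xbins z',[ (len(Q),np.median(Q[:,2]).round(4)) for a in np.arange(.535,.61,.015) for Q in [P[(P[:,0]>a)&(P[:,0]<a+.015)]] if len(Q)>3])
E
python3 - <<'E'
import sys; sys.path.insert(0,'.')
from h import *
F=[]
for i in range(10):
    capture('top'); s=sense(); F.append(np.r_[s['wrist_force'],s['moment'],s['tcp_pos']])
print(np.mean(F,0).round(4))
E
```

```text
side 0 137 [0.5743 0.069  0.1736] r 0.0797 xbins z [(24, np.float64(0.1732)), (26, np.float64(0.1742)), (25, np.float64(0.1743)), (30, np.float64(0.1738)), (32, np.float64(0.1724))]
side 3 140 [0.5748 0.0684 0.1738] r 0.0795 xbins z [(24, np.float64(0.1741)), (25, np.float64(0.174)), (26, np.float64(0.1735)), (30, np.float64(0.1742)), (35, np.float64(0.1739))]
top 0 258 [0.5764 0.0627 0.1747] r 0.0756 xbins z [(38, np.float64(0.1748)), (41, np.float64(0.1748)), (51, np.float64(0.1748)), (68, np.float64(0.175)), (60, np.float64(0.1751))]
top 3 232 [0.5805 0.0596 0.1746] r 0.0755 xbins z [(11, np.float64(0.1731)), (41, np.float64(0.175)), (52, np.float64(0.1748)), (68, np.float64(0.1752)), (60, np.float64(0.1749))]
[ 0.1997  0.1151 -1.4402 -0.1792  0.0897 -0.01    0.4722  0.0839  0.1587]
```

arm_command(rows=[{"fingers": 20, "travel": [0, 0, -0.1], "roll": 0}, {"fingers": 20, "travel": [0, 0, -0.2], "roll": 0}, {"fingers": 20, "travel": [0, 0, -0.3], "roll": 0}, {"fingers": 20, "travel": [0, 0, -0.35], "roll": 0}, {"fingers": 20, "travel": [0, 0, -0.35], "roll": 0}])

```text
time_s: 16.7
tcp_pos: [0.4722, 0.0839, 0.1623]
ee_rot: [[0.981, 0.193, 0.0], [0.193, -0.981, 0.0], [0.0, -0.0, -1.0]]
wrist_force: [0.0, -0.2, -1.7]
gripper_width: 0.341
```

```bash
cat > f.py <<'E'
from h import *
F=[]
for i in range(6):
    capture('top'); s=sense(); F.append(np.r_[s['wrist_force'],s['moment'],s['tcp_pos']])
m=np.mean(F,0); print('t',round(s['time_s'],2),'F',m[:3].round(2),'M',m[3:6].round(3),'p',m[6:].round(4),'w',round(s['gripper_width'],3))
E
python3 f.py
```

```text
t 17.0 F [ 0.08  0.25 -2.1 ] M [-0.095  0.143 -0.01 ] p [0.4721 0.0839 0.1622] w 0.339
```

arm_command(rows=[{"fingers": 20, "travel": [0, 0, -0.1], "roll": 0}, {"fingers": 20, "travel": [0, 0, -0.2], "roll": 0}, {"fingers": 20, "travel": [0, 0, -0.2], "roll": 0}])

```text
time_s: 17.3
tcp_pos: [0.4721, 0.0838, 0.1642]
ee_rot: [[0.981, 0.193, -0.0], [0.193, -0.981, -0.0], [-0.0, -0.0, -1.0]]
wrist_force: [-0.3, -0.7, -2.9]
gripper_width: 0.339
```

```bash
python3 f.py
```

```text
t 17.6 F [ 0.2  -0.06 -3.  ] M [-0.211  0.134 -0.005] p [0.4721 0.0838 0.1641] w 0.342
```

arm_command(rows=[{"fingers": 20, "travel": [0.1, 0, 0.1], "roll": 0}, {"fingers": 20, "travel": [0.3, 0, 0.18], "roll": 0}, {"fingers": 20, "travel": [0.5, 0, 0.18], "roll": 0}, {"fingers": 20, "travel": [0.7, 0, 0.18], "roll": 0}, {"fingers": 20, "travel": [0.9, 0, 0.18], "roll": 0}, {"fingers": 20, "travel": [1.1, 0, 0.18], "roll": 0}, {"fingers": 20, "travel": [1.3, 0, 0.18], "roll": 0}, {"fingers": 20, "travel": [1.5, 0, 0.18], "roll": 0}, {"fingers": 20, "travel": [1.5, 0, 0.18], "roll": 0}])

```text
time_s: 18.5
tcp_pos: [0.4872, 0.0869, 0.1624]
ee_rot: [[0.981, 0.193, 0.0], [0.193, -0.981, 0.0], [0.0, -0.0, -1.0]]
wrist_force: [-0.1, -0.1, -1.7]
gripper_width: 0.344
```

```bash
python3 f.py
```

```text
t 18.8 F [ 0.43 -0.3  -1.65] M [-0.108  0.139 -0.011] p [0.4868 0.0868 0.1623] w 0.343
```

arm_command(rows=[{"fingers": 20, "travel": [0, 0, -0.1], "roll": 0}, {"fingers": 20, "travel": [0, 0, -0.15], "roll": 0}, {"fingers": 20, "travel": [0, 0, -0.15], "roll": 0}])

```text
time_s: 19.1
tcp_pos: [0.4868, 0.0867, 0.1639]
ee_rot: [[0.981, 0.193, -0.0], [0.193, -0.981, -0.0], [-0.0, 0.0, -1.0]]
wrist_force: [-0.8, -1.0, -2.5]
gripper_width: 0.336
```

```bash
python3 f.py
```

```text
t 19.4 F [-0.11 -0.49 -2.34] M [-0.221  0.148 -0.037] p [0.4868 0.0867 0.1638] w 0.345
```

arm_command(rows=[{"fingers": 20, "travel": [0, 0, 0.1], "roll": 0}, {"fingers": 20, "travel": [0, 0, 0.2], "roll": 0}, {"fingers": 20, "travel": [0, 0, 0.3], "roll": 0}, {"fingers": 20, "travel": [0, 0, 0.3], "roll": 0}])

```text
time_s: 19.8
tcp_pos: [0.4869, 0.0868, 0.1608]
ee_rot: [[0.981, 0.193, -0.0], [0.193, -0.981, -0.0], [-0.0, 0.0, -1.0]]
wrist_force: [-1.0, -0.2, -2.4]
gripper_width: 0.341
```

```bash
python3 f.py
```

```text
t 20.1 F [ 0.4   0.11 -1.82] M [-0.107  0.123 -0.006] p [0.4869 0.0868 0.1609] w 0.343
```

arm_command(rows=[{"fingers": 20, "travel": [0, 0.05, -0.1], "roll": 0}, {"fingers": 20, "travel": [0, 0.1, -0.1], "roll": 0}, {"fingers": 20, "travel": [0, 0.15, -0.1], "roll": 0}, {"fingers": 20, "travel": [0, 0.15, -0.1], "roll": 0}])

```text
time_s: 20.5
tcp_pos: [0.4872, 0.0852, 0.1619]
ee_rot: [[0.981, 0.193, -0.0], [0.193, -0.981, -0.0], [-0.0, 0.0, -1.0]]
wrist_force: [0.0, -0.6, -1.8]
gripper_width: 0.349
```

```bash
python3 f.py
```

```text
t 20.8 F [ 0.4   0.1  -1.49] M [-0.122  0.137 -0.003] p [0.4872 0.0853 0.1619] w 0.342
```

arm_command(rows=[{"fingers": 20, "travel": [0, -0.1, 0], "roll": 0}, {"fingers": 20, "travel": [0, -0.2, 0], "roll": 0}, {"fingers": 20, "travel": [0, -0.3, 0], "roll": 0}, {"fingers": 20, "travel": [0, -0.3, 0], "roll": 0}])

```text
time_s: 21.2
tcp_pos: [0.4864, 0.0879, 0.1618]
ee_rot: [[0.981, 0.193, -0.001], [0.193, -0.981, -0.001], [-0.001, 0.001, -1.0]]
wrist_force: [0.9, -1.2, -2.2]
gripper_width: 0.345
```

```bash
python3 f.py
```

```text
t 21.5 F [ 0.37 -2.35 -1.91] M [-0.735 -0.008 -0.042] p [0.4865 0.088  0.1618] w 0.338
```

arm_command(rows=[{"fingers": 20, "travel": [0, 0.1, 0], "roll": 0}, {"fingers": 20, "travel": [0, 0.2, 0], "roll": 0}, {"fingers": 20, "travel": [0, 0.3, 0], "roll": 0}, {"fingers": 20, "travel": [0, 0.35, 0], "roll": 0}, {"fingers": 20, "travel": [0, 0.38, 0], "roll": 0}, {"fingers": 20, "travel": [0, 0.38, 0], "roll": 0}])

```text
time_s: 22.1
tcp_pos: [0.4874, 0.0847, 0.1619]
ee_rot: [[0.981, 0.193, 0.0], [0.193, -0.981, 0.0], [0.0, -0.0, -1.0]]
wrist_force: [-0.5, -0.5, -2.2]
gripper_width: 0.342
```

```bash
python3 f.py
```

```text
t 22.4 F [ 0.38  0.67 -2.04] M [ 0.112  0.166 -0.023] p [0.4873 0.0847 0.1619] w 0.341
```

```bash
cat > plan.py <<'E'
# plan.py off_lat_x(mm, arm frame x shift) off_y(mm) yaw(deg) axial(mm) s0 step n  -> rows from current pose
import sys
from h import *
from go import rel
def build(dx,dy,yaw):
    p=np.load('arm.npy').copy()
    a=np.linspace(0,np.pi/2,400)
    C=np.vstack([np.c_[np.full(300,-.0)+np.linspace(-.180,-.0801,300),np.full(300,.115)],np.c_[-.08+.08*np.sin(a),.035+.08*np.cos(a)],np.c_[np.zeros(300),np.linspace(.0349,-.06,300)]])
    s=np.r_[0,np.cumsum(np.linalg.norm(np.diff(C,axis=0),axis=1))]
    c,q=np.cos(yaw),np.sin(yaw)
    # keep the felt free-leg point fixed: arm (-.10,.115)
    c0,q0=np.cos(p[3]),np.sin(p[3]); f=np.array([-.10,.115])
    o=p[:2]+np.array([[c0,-q0],[q0,c0]])@f
    W=(C-f+np.array([dx,dy])/1000)@np.array([[c,-q],[q,c]]).T+o
    return C,s,W
def pose(S,C,s,W):
    at=lambda t:np.array([np.interp(t,s,W[:,0]),np.interp(t,s,W[:,1])])
    a,m,b=at(S-.017),at(S),at(S+.017); d=(b-a)/np.linalg.norm(b-a); e=(a+b)/2
    n=np.array([-d[1],d[0]]); ctr=m+n*((e-m)@n)/2
    return ctr,d
if __name__=='__main__':
    dx,dy,yaw,ax,z,step,n=map(float,sys.argv[1:8]); C,s,W=build(dx,dy,np.radians(yaw)); st=sense()
    R=np.array(st['ee_rot']); p=np.array(st['tcp_pos']); bore=p[:2]+ax/1000*R[:2,0]
    S0=np.arange(.02,s[-1]-.02,.0002); D=[np.linalg.norm(pose(t,C,s,W)[0]-bore) for t in S0]; S=S0[np.argmin(D)]
    am=lambda t:(np.interp(t,s,C[:,0])*1e3).round(1)
    print('t',st['time_s'],'tcp',p.round(4),'F',np.round(st['wrist_force'],1),'M',np.round(st['moment'],2),'now arm xy',am(S),(np.interp(S,s,C[:,1])*1e3).round(1),'dist mm',round(min(D)*1e3,2))
    for k in range(0,int(n)+1):
        c,d=pose(S+k*step/1000,C,s,W); tcp=c-ax/1000*d
        t,r,_=rel(tcp[0],tcp[1],z,np.degrees(np.arctan2(-d[0],d[1]))+180,st)
        print(k,'arm',am(S+k*step/1000),(np.interp(S+k*step/1000,s,C[:,1])*1e3).round(1),t.tolist(),r)
E
python3 plan.py 0 -0.8 11 1.5 .162 3 10
```

```text
t 22.4 tcp [0.4873 0.0846 0.1619] F [-0.3  1.3 -1.7] M [ 0.18  0.17 -0.05] now arm xy -99.6 115.0 dist mm 1.54
0 arm -99.6 115.0 [0.0, -0.15, -0.01] -179.88
1 arm -96.6 115.0 [0.3, -0.15, -0.01] -179.88
2 arm -93.6 115.0 [0.6, -0.15, -0.01] -179.76
3 arm -90.6 115.0 [0.9, -0.15, -0.01] -179.45
4 arm -87.6 115.0 [1.2, -0.14, -0.01] -178.95
5 arm -84.6 115.0 [1.5, -0.13, -0.01] -178.26
6 arm -81.6 115.0 [1.8, -0.12, -0.01] -177.39
7 arm -78.6 115.0 [2.1, -0.11, -0.01] -176.32
8 arm -75.6 114.9 [2.4, -0.09, -0.01] -175.06
9 arm -72.6 114.7 [2.69, -0.06, -0.01] -173.61
10 arm -69.6 114.3 [2.99, -0.02, -0.01] -171.98
```

```bash
sed -i 's/np.degrees(np.arctan2(-d\[0\],d\[1\]))+180/np.degrees(np.arctan2(-d[0],d[1]))/' plan.py; python3 plan.py 0 -0.8 11 1.5 .162 3 10 | tail -11 | awk '{print $1,$NF}'
```

```text
0 0.12
1 0.12
2 0.24
3 0.55
4 1.05
5 1.74
6 2.61
7 3.68
8 4.94
9 6.39
10 8.02
```

arm_command(rows=[{"fingers": 20, "travel": [0, -0.1, 0], "roll": 0}, {"fingers": 20, "travel": [0.3, -0.15, 0], "roll": 0.1}, {"fingers": 20, "travel": [0.6, -0.15, 0], "roll": 0.2}, {"fingers": 20, "travel": [0.9, -0.15, 0], "roll": 0.5}, {"fingers": 20, "travel": [1.2, -0.14, 0], "roll": 1.0}, {"fingers": 20, "travel": [1.5, -0.13, 0], "roll": 1.7}, {"fingers": 20, "travel": [1.8, -0.12, 0], "roll": 2.6}, {"fingers": 20, "travel": [2.1, -0.11, 0], "roll": 3.7}, {"fingers": 20, "travel": [2.1, -0.11, 0], "roll": 3.7}])

```text
time_s: 23.3
tcp_pos: [0.5082, 0.0897, 0.1618]
ee_rot: [[0.992, 0.128, 0.0], [0.128, -0.992, -0.0], [0.0, 0.0, -1.0]]
wrist_force: [0.0, -0.1, -1.4]
gripper_width: 0.345
```

```bash
python3 f.py; python3 plan.py 0 -0.8 11 1.5 .162 3 10
```

```text
t 23.6 F [ 0.18  0.12 -1.88] M [-0.112  0.127  0.001] p [0.5076 0.0896 0.1618] w 0.339
t 23.6 tcp [0.5076 0.0896 0.1619] F [ 0.4  0.1 -3.1] M [-0.14  0.08 -0.04] now arm xy -78.8 115.0 dist mm 0.1
0 arm -78.8 115.0 [-0.01, -0.01, -0.01] -0.1
1 arm -75.8 114.9 [0.29, -0.01, -0.01] 1.15
2 arm -72.8 114.7 [0.59, 0.0, -0.01] 2.58
3 arm -69.8 114.4 [0.89, 0.02, -0.01] 4.21
4 arm -66.9 113.9 [1.18, 0.05, -0.01] 6.02
5 arm -63.9 113.4 [1.48, 0.08, -0.01] 8.03
6 arm -61.0 112.7 [1.77, 0.12, -0.01] 10.17
7 arm -58.1 111.9 [2.06, 0.17, -0.01] 12.32
8 arm -55.2 111.1 [2.35, 0.24, -0.01] 14.47
9 arm -52.4 110.1 [2.64, 0.31, -0.01] 16.61
10 arm -49.6 109.0 [2.93, 0.39, -0.01] 18.76
```

arm_command(rows=[{"fingers": 20, "travel": [0.3, -0.01, 0], "roll": 1.1}, {"fingers": 20, "travel": [0.6, 0, 0], "roll": 2.6}, {"fingers": 20, "travel": [0.9, 0.02, 0], "roll": 4.2}, {"fingers": 20, "travel": [1.18, 0.05, 0], "roll": 6.0}, {"fingers": 20, "travel": [1.48, 0.08, 0], "roll": 8.0}, {"fingers": 20, "travel": [1.48, 0.08, 0], "roll": 8.0}])

```text
time_s: 24.2
tcp_pos: [0.523, 0.0908, 0.1618]
ee_rot: [[1.0, -0.011, 0.0], [-0.011, -1.0, -0.0], [0.0, 0.0, -1.0]]
wrist_force: [-0.7, 0.5, -2.3]
gripper_width: 0.342
```

```bash
python3 f.py; python3 plan.py 0 -0.8 11 1.5 .162 3 7
```

```text
t 24.5 F [-0.11  0.25 -1.65] M [-0.106  0.154  0.014] p [0.5224 0.0907 0.1618] w 0.34
t 24.5 tcp [0.5224 0.0907 0.1619] F [ 0.6  0.8 -1.5] M [-0.09  0.17  0.02] now arm xy -63.9 113.4 dist mm 0.04
0 arm -63.9 113.4 [-0.0, -0.0, -0.01] 0.03
1 arm -61.0 112.7 [0.29, -0.0, -0.01] 2.17
2 arm -58.1 111.9 [0.59, 0.01, -0.01] 4.32
3 arm -55.2 111.1 [0.88, 0.03, -0.01] 6.47
4 arm -52.4 110.1 [1.18, 0.07, -0.01] 8.62
5 arm -49.6 109.0 [1.47, 0.11, -0.01] 10.77
6 arm -46.8 107.8 [1.76, 0.17, -0.01] 12.91
7 arm -44.1 106.5 [2.05, 0.23, -0.01] 15.06
```

arm_command(rows=[{"fingers": 20, "travel": [0.29, 0, 0], "roll": 2.1}, {"fingers": 20, "travel": [0.59, 0.01, 0], "roll": 4.3}, {"fingers": 20, "travel": [0.88, 0.03, 0], "roll": 6.4}, {"fingers": 20, "travel": [1.18, 0.07, 0], "roll": 8.6}, {"fingers": 20, "travel": [1.47, 0.11, 0], "roll": 10.7}, {"fingers": 20, "travel": [1.47, 0.11, 0], "roll": 10.7}])

```text
time_s: 25.1
tcp_pos: [0.5374, 0.0895, 0.1619]
ee_rot: [[0.981, -0.196, 0.0], [-0.196, -0.981, 0.0], [0.0, -0.0, -1.0]]
wrist_force: [-0.3, -0.8, -2.1]
gripper_width: 0.343
```

```bash
python3 f.py; python3 plan.py 0 -0.8 11 1.5 .162 3 7
```

```text
t 25.4 F [-0.19 -0.18 -1.6 ] M [-0.059  0.142  0.007] p [0.537  0.0895 0.1619] w 0.342
t 25.4 tcp [0.537  0.0895 0.1619] F [-0.4 -0.3 -1.6] M [-0.05  0.16 -0.  ] now arm xy -49.6 109.0 dist mm 0.08
0 arm -49.6 109.0 [0.01, 0.0, -0.01] 0.09
1 arm -46.8 107.8 [0.3, 0.0, -0.01] 2.23
2 arm -44.1 106.5 [0.6, 0.01, -0.01] 4.38
3 arm -41.5 105.1 [0.9, 0.04, -0.01] 6.53
4 arm -38.9 103.6 [1.19, 0.07, -0.01] 8.68
5 arm -36.3 102.0 [1.48, 0.12, -0.01] 10.83
6 arm -33.8 100.3 [1.78, 0.17, -0.01] 12.98
7 arm -31.4 98.6 [2.06, 0.24, -0.01] 15.13
```

arm_command(rows=[{"fingers": 20, "travel": [0.3, 0, 0], "roll": 2.2}, {"fingers": 20, "travel": [0.6, 0.01, 0], "roll": 4.4}, {"fingers": 20, "travel": [0.9, 0.04, 0], "roll": 6.5}, {"fingers": 20, "travel": [1.19, 0.07, 0], "roll": 8.7}, {"fingers": 20, "travel": [1.48, 0.12, 0], "roll": 10.8}, {"fingers": 20, "travel": [1.48, 0.12, 0], "roll": 10.8}])

```text
time_s: 26.0
tcp_pos: [0.5517, 0.0855, 0.1619]
ee_rot: [[0.927, -0.376, 0.0], [-0.376, -0.927, 0.0], [0.0, -0.0, -1.0]]
wrist_force: [-0.4, -0.4, -3.2]
gripper_width: 0.34
```

```bash
python3 f.py; python3 plan.py 0 -0.8 11 1.5 .162 3 7
```

```text
t 26.3 F [ 0.17  0.4  -2.56] M [ 0.03   0.085 -0.012] p [0.5514 0.0855 0.1619] w 0.341
t 26.3 tcp [0.5513 0.0855 0.1619] F [-0.6 -0.3 -1.9] M [ 0.06  0.08 -0.01] now arm xy -36.3 102.0 dist mm 0.04
0 arm -36.3 102.0 [0.0, 0.0, -0.01] 0.03
1 arm -33.8 100.3 [0.3, 0.0, -0.01] 2.18
2 arm -31.4 98.6 [0.6, 0.01, -0.01] 4.33
3 arm -29.1 96.7 [0.89, 0.04, -0.01] 6.48
4 arm -26.8 94.7 [1.19, 0.07, -0.01] 8.63
5 arm -24.6 92.7 [1.48, 0.11, -0.01] 10.78
6 arm -22.5 90.6 [1.77, 0.17, -0.01] 12.92
7 arm -20.4 88.4 [2.06, 0.23, -0.01] 15.07
```

arm_command(rows=[{"fingers": 20, "travel": [0.3, 0, 0.04], "roll": 2.2}, {"fingers": 20, "travel": [0.6, 0.01, 0.05], "roll": 4.3}, {"fingers": 20, "travel": [0.89, 0.04, 0.05], "roll": 6.5}, {"fingers": 20, "travel": [1.19, 0.07, 0.05], "roll": 8.6}, {"fingers": 20, "travel": [1.48, 0.11, 0.05], "roll": 10.8}, {"fingers": 20, "travel": [1.48, 0.11, 0.05], "roll": 10.8}])

```text
time_s: 26.9
tcp_pos: [0.565, 0.0788, 0.1614]
ee_rot: [[0.84, -0.543, 0.0], [-0.543, -0.84, 0.0], [0.0, -0.0, -1.0]]
wrist_force: [-0.5, -0.8, -1.5]
gripper_width: 0.34
```

```bash
python3 f.py; python3 plan.py 0 -0.8 11 1.5 .1614 3 7
```

```text
t 27.2 F [ 0.04  0.34 -1.76] M [0.057 0.076 0.008] p [0.5647 0.0789 0.1614] w 0.341
t 27.2 tcp [0.5647 0.079  0.1615] F [ 0.8  0.6 -2.1] M [ 0.07  0.12 -0.01] now arm xy -24.6 92.7 dist mm 0.1
0 arm -24.6 92.7 [-0.0, 0.01, 0.01] -0.02
1 arm -22.5 90.6 [0.29, 0.01, 0.01] 2.13
2 arm -20.4 88.4 [0.59, 0.02, 0.01] 4.27
3 arm -18.5 86.1 [0.89, 0.04, 0.01] 6.42
4 arm -16.6 83.8 [1.18, 0.08, 0.01] 8.57
5 arm -14.8 81.4 [1.47, 0.12, 0.01] 10.72
6 arm -13.1 78.9 [1.77, 0.17, 0.01] 12.87
7 arm -11.5 76.4 [2.06, 0.24, 0.01] 15.02
```

Forces stay near baseline, so I'll keep going round the bend.

arm_command(rows=[{"fingers": 20, "travel": [0.29, 0.01, 0], "roll": 2.1}, {"fingers": 20, "travel": [0.59, 0.02, 0], "roll": 4.3}, {"fingers": 20, "travel": [0.89, 0.04, 0], "roll": 6.4}, {"fingers": 20, "travel": [1.18, 0.08, 0], "roll": 8.6}, {"fingers": 20, "travel": [1.47, 0.12, 0], "roll": 10.7}, {"fingers": 20, "travel": [1.47, 0.12, 0], "roll": 10.7}])

```text
time_s: 27.8
tcp_pos: [0.5767, 0.0698, 0.1614]
ee_rot: [[0.724, -0.689, 0.0], [-0.689, -0.724, 0.0], [0.0, -0.0, -1.0]]
wrist_force: [1.0, -0.4, -1.6]
gripper_width: 0.341
```

```bash
python3 f.py; python3 plan.py 0 -0.8 11 1.5 .1614 3 7
```

```text
t 28.1 F [ 0.82  0.46 -1.74] M [ 0.116 -0.032  0.005] p [0.5764 0.07   0.1614] w 0.344
t 28.1 tcp [0.5764 0.07   0.1614] F [ 0.4  0.4 -2.3] M [ 0.13 -0.08  0.  ] now arm xy -14.8 81.4 dist mm 0.04
0 arm -14.8 81.4 [0.0, -0.0, 0.0] 0.02
1 arm -13.1 78.9 [0.3, -0.0, 0.0] 2.17
2 arm -11.5 76.4 [0.6, 0.01, 0.0] 4.32
3 arm -10.0 73.8 [0.89, 0.03, 0.0] 6.46
4 arm -8.6 71.1 [1.19, 0.07, 0.0] 8.61
5 arm -7.3 68.4 [1.48, 0.11, 0.0] 10.76
6 arm -6.1 65.7 [1.77, 0.16, 0.0] 12.91
7 arm -5.0 62.9 [2.06, 0.23, 0.0] 15.06
```

```bash
python3 plan.py 0.5 -0.7 11 1.5 .1614 3 6
```

```text
t 28.1 tcp [0.5764 0.07   0.1614] F [ 0.4  0.4 -2.3] M [ 0.13 -0.08  0.  ] now arm xy -14.9 81.5 dist mm 0.48
0 arm -14.9 81.5 [0.0, -0.05, 0.0] -0.12
1 arm -13.2 79.1 [0.3, -0.05, 0.0] 2.02
2 arm -11.6 76.5 [0.6, -0.04, 0.0] 4.17
3 arm -10.1 73.9 [0.89, -0.02, 0.0] 6.32
4 arm -8.7 71.3 [1.19, 0.02, 0.0] 8.47
5 arm -7.4 68.6 [1.48, 0.06, 0.0] 10.62
6 arm -6.2 65.8 [1.77, 0.11, 0.0] 12.77
```

arm_command(rows=[{"fingers": 20, "travel": [0.15, -0.05, 0], "roll": 1}, {"fingers": 20, "travel": [0.3, -0.05, 0], "roll": 2}, {"fingers": 20, "travel": [0.6, -0.04, 0], "roll": 4.2}, {"fingers": 20, "travel": [0.89, -0.02, 0], "roll": 6.3}, {"fingers": 20, "travel": [1.19, 0.02, 0], "roll": 8.5}, {"fingers": 20, "travel": [1.19, 0.02, 0], "roll": 8.5}])

```text
time_s: 28.7
tcp_pos: [0.5851, 0.0612, 0.1613]
ee_rot: [[0.614, -0.789, -0.0], [-0.789, -0.614, -0.0], [0.0, 0.0, -1.0]]
wrist_force: [0.9, 0.2, -2.3]
gripper_width: 0.342
```

```bash
python3 f.py; python3 plan.py 0.5 -0.7 11 1.5 .1614 3 6
```

```text
t 29.0 F [ 0.26  0.05 -1.45] M [0.032 0.03  0.02 ] p [0.5849 0.0615 0.1613] w 0.339
t 29.0 tcp [0.5848 0.0616 0.1614] F [ 0.5  0.2 -2. ] M [ 0.03 -0.01  0.03] now arm xy -8.7 71.3 dist mm 0.11
0 arm -8.7 71.3 [-0.0, -0.01, -0.0] -0.04
1 arm -7.4 68.6 [0.29, -0.01, -0.0] 2.11
2 arm -6.2 65.8 [0.59, 0.0, -0.0] 4.26
3 arm -5.1 63.1 [0.89, 0.02, -0.0] 6.4
4 arm -4.1 60.2 [1.18, 0.06, -0.0] 8.55
5 arm -3.2 57.4 [1.47, 0.1, -0.0] 10.7
6 arm -2.4 54.5 [1.77, 0.15, -0.0] 12.85
```

Better. I'll continue with this offset.

arm_command(rows=[{"fingers": 20, "travel": [0.29, -0.01, 0], "roll": 2.1}, {"fingers": 20, "travel": [0.59, 0, 0], "roll": 4.2}, {"fingers": 20, "travel": [0.89, 0.02, 0], "roll": 6.4}, {"fingers": 20, "travel": [1.18, 0.05, 0], "roll": 8.5}, {"fingers": 20, "travel": [1.47, 0.09, 0], "roll": 10.7}, {"fingers": 20, "travel": [1.47, 0.09, 0], "roll": 10.7}])

```text
time_s: 29.6
tcp_pos: [0.5932, 0.0492, 0.1613]
ee_rot: [[0.457, -0.889, -0.0], [-0.889, -0.457, -0.0], [-0.0, 0.0, -1.0]]
wrist_force: [0.4, 0.9, -1.7]
gripper_width: 0.342
```

```bash
python3 f.py; python3 plan.py 0.6 -0.7 11 1.5 .1614 3 6
```

```text
t 29.9 F [ 0.64 -0.13 -1.98] M [0.018 0.098 0.01 ] p [0.5931 0.0494 0.1613] w 0.345
t 29.9 tcp [0.5931 0.0495 0.1614] F [ 1.6  0.1 -1.4] M [0.01 0.08 0.04] now arm xy -3.2 57.6 dist mm 0.06
0 arm -3.2 57.6 [-0.01, -0.0, -0.0] -0.13
1 arm -2.5 54.7 [0.29, -0.0, -0.0] 2.02
2 arm -1.8 51.7 [0.59, 0.01, -0.0] 4.17
3 arm -1.2 48.8 [0.88, 0.03, -0.0] 6.21
4 arm -0.7 45.8 [1.18, 0.06, -0.0] 8.07
5 arm -0.4 42.9 [1.48, 0.1, -0.0] 9.74
6 arm -0.1 39.9 [1.77, 0.14, -0.0] 11.21
```

arm_command(rows=[{"fingers": 20, "travel": [0.29, 0, 0], "roll": 2.0}, {"fingers": 20, "travel": [0.59, 0.01, 0], "roll": 4.2}, {"fingers": 20, "travel": [0.88, 0.03, 0], "roll": 6.2}, {"fingers": 20, "travel": [1.18, 0.06, 0], "roll": 8.1}, {"fingers": 20, "travel": [1.48, 0.1, 0], "roll": 9.7}, {"fingers": 20, "travel": [1.48, 0.1, 0], "roll": 9.7}])

```text
time_s: 30.5
tcp_pos: [0.5992, 0.0353, 0.1614]
ee_rot: [[0.3, -0.954, 0.0], [-0.954, -0.3, -0.0], [0.0, 0.0, -1.0]]
wrist_force: [-0.2, 1.1, -2.0]
gripper_width: 0.342
```

```bash
python3 f.py; python3 plan.py 0.6 -0.7 11 1.5 .1614 3 8
```

```text
t 30.8 F [ 0.13  0.21 -1.63] M [0.026 0.086 0.027] p [0.5991 0.0357 0.1614] w 0.347
t 30.8 tcp [0.5991 0.0359 0.1614] F [-0.7  0.8 -1.5] M [0.03 0.09 0.04] now arm xy -0.4 42.9 dist mm 0.1
0 arm -0.4 42.9 [-0.01, 0.0, -0.0] 0.02
1 arm -0.1 39.9 [0.29, 0.0, -0.0] 1.49
2 arm -0.0 36.9 [0.59, 0.01, -0.0] 2.78
3 arm 0.0 33.9 [0.89, 0.02, -0.0] 3.88
4 arm 0.0 30.9 [1.18, 0.04, -0.0] 4.78
5 arm 0.0 27.9 [1.48, 0.06, -0.0] 5.5
6 arm 0.0 24.9 [1.78, 0.09, -0.0] 6.03
7 arm 0.0 21.9 [2.08, 0.11, -0.0] 6.37
8 arm 0.0 18.9 [2.38, 0.14, -0.0] 6.52
```

arm_command(rows=[{"fingers": 20, "travel": [0.29, 0, 0], "roll": 1.5}, {"fingers": 20, "travel": [0.59, 0.01, 0], "roll": 2.8}, {"fingers": 20, "travel": [0.89, 0.02, 0], "roll": 3.9}, {"fingers": 20, "travel": [1.18, 0.04, 0], "roll": 4.8}, {"fingers": 20, "travel": [1.48, 0.06, 0], "roll": 5.5}, {"fingers": 20, "travel": [1.78, 0.09, 0], "roll": 6.0}, {"fingers": 20, "travel": [2.08, 0.11, 0], "roll": 6.4}, {"fingers": 20, "travel": [2.38, 0.14, 0], "roll": 6.5}, {"fingers": 20, "travel": [2.38, 0.14, 0], "roll": 6.5}])

```text
time_s: 31.7
tcp_pos: [0.605, 0.0122, 0.1614]
ee_rot: [[0.191, -0.982, 0.0], [-0.982, -0.191, -0.0], [0.0, 0.0, -1.0]]
wrist_force: [-1.2, 0.1, -2.0]
gripper_width: 0.346
```

```bash
python3 f.py; python3 plan.py 0.6 -0.7 11 1.5 .1614 2 10
```

```text
t 32.0 F [ 0.01 -0.11 -1.69] M [ 0.029  0.131 -0.004] p [0.605  0.0127 0.1614] w 0.343
t 32.0 tcp [0.605  0.0128 0.1614] F [-0.3  0.6 -2.9] M [ 0.05  0.15 -0.05] now arm xy 0.0 18.9 dist mm 0.07
0 arm 0.0 18.9 [-0.0, 0.01, -0.0] 0.02
1 arm 0.0 16.9 [0.2, 0.01, -0.0] 0.02
2 arm 0.0 14.9 [0.4, 0.01, -0.0] 0.02
3 arm 0.0 12.9 [0.6, 0.01, -0.0] 0.02
4 arm 0.0 10.9 [0.8, 0.01, -0.0] 0.02
5 arm 0.0 8.9 [1.0, 0.01, -0.0] 0.02
6 arm 0.0 6.9 [1.2, 0.01, -0.0] 0.02
7 arm 0.0 4.9 [1.4, 0.01, -0.0] 0.02
8 arm 0.0 2.9 [1.6, 0.01, -0.0] 0.02
9 arm 0.0 0.9 [1.8, 0.01, -0.0] 0.02
10 arm 0.0 -1.1 [2.0, 0.01, -0.0] 0.02
```

arm_command(rows=[{"fingers": 20, "travel": [0.2, 0, 0], "roll": 0}, {"fingers": 20, "travel": [0.4, 0, 0], "roll": 0}, {"fingers": 20, "travel": [0.6, 0, 0], "roll": 0}, {"fingers": 20, "travel": [0.8, 0, 0], "roll": 0}, {"fingers": 20, "travel": [1.0, 0, 0], "roll": 0}, {"fingers": 20, "travel": [1.1, 0, 0], "roll": 0}, {"fingers": 20, "travel": [1.2, 0, 0], "roll": 0}, {"fingers": 20, "travel": [1.2, 0, 0], "roll": 0}])

```text
time_s: 32.8
tcp_pos: [0.6073, 0.0007, 0.1614]
ee_rot: [[0.191, -0.982, 0.0], [-0.982, -0.191, 0.0], [-0.0, -0.0, -1.0]]
wrist_force: [-0.2, -0.0, -2.1]
gripper_width: 0.342
```

```bash
python3 f.py
```

```text
t 33.1 F [ 0.   -0.14 -1.93] M [0.015 0.128 0.019] p [0.6073 0.0009 0.1614] w 0.339
```

arm_command(rows=[{"fingers": 20, "travel": [0.05, 0, 0], "roll": 0}, {"fingers": 20, "travel": [0.1, 0, 0], "roll": 0}, {"fingers": 20, "travel": [0.15, 0, 0], "roll": 0}, {"fingers": 20, "travel": [0.2, 0, 0], "roll": 0}, {"fingers": 20, "travel": [0.2, 0, 0], "roll": 0}])

```text
time_s: 33.6
tcp_pos: [0.6077, -0.0012, 0.1614]
ee_rot: [[0.191, -0.982, 0.0], [-0.982, -0.191, 0.0], [0.0, -0.0, -1.0]]
wrist_force: [-0.4, 0.7, -2.2]
gripper_width: 0.342
```

```bash
python3 f.py
```

```text
t 33.9 F [ 0.18 -0.19 -1.63] M [ 0.023  0.104 -0.007] p [ 0.6076 -0.0011  0.1614] w 0.347
```

Free still, at an estimated y of about 5 mm. I'll advance in small steps and check the force after each.

arm_command(rows=[{"fingers": 20, "travel": [0.05, 0, 0], "roll": 0}, {"fingers": 20, "travel": [0.1, 0, 0], "roll": 0}, {"fingers": 20, "travel": [0.15, 0, 0], "roll": 0}, {"fingers": 20, "travel": [0.15, 0, 0], "roll": 0}])

```text
time_s: 34.3
tcp_pos: [0.6079, -0.0027, 0.1614]
ee_rot: [[0.191, -0.982, -0.0], [-0.982, -0.191, -0.0], [0.0, 0.0, -1.0]]
wrist_force: [-0.1, 0.1, -1.6]
gripper_width: 0.343
```

```bash
python3 f.py
```

```text
t 34.6 F [-0.43  0.08 -1.74] M [ 0.026  0.091 -0.008] p [ 0.6079 -0.0026  0.1614] w 0.343
```

arm_command(rows=[{"fingers": 20, "travel": [0.05, 0, 0], "roll": 0}, {"fingers": 20, "travel": [0.1, 0, 0], "roll": 0}, {"fingers": 20, "travel": [0.1, 0, 0], "roll": 0}])

```text
time_s: 34.9
tcp_pos: [0.6081, -0.0036, 0.1614]
ee_rot: [[0.191, -0.982, -0.0], [-0.982, -0.191, -0.0], [0.0, 0.0, -1.0]]
wrist_force: [-0.2, 0.1, -0.5]
gripper_width: 0.337
```

```bash
python3 f.py
```

```text
t 35.2 F [-0.19 -0.03 -2.02] M [ 0.026  0.088 -0.02 ] p [ 0.6081 -0.0036  0.1614] w 0.344
```

arm_command(rows=[{"fingers": 20, "travel": [0.05, 0, 0], "roll": 0}, {"fingers": 20, "travel": [0.09, 0, 0], "roll": 0}, {"fingers": 20, "travel": [0.09, 0, 0], "roll": 0}])

```text
time_s: 35.5
tcp_pos: [0.6083, -0.0045, 0.1614]
ee_rot: [[0.191, -0.982, 0.0], [-0.982, -0.191, 0.0], [0.0, -0.0, -1.0]]
wrist_force: [-0.4, -0.4, -1.8]
gripper_width: 0.342
```

```bash
python3 f.py
```

```text
t 35.8 F [ 0.2  -0.21 -1.67] M [ 0.029  0.115 -0.01 ] p [ 0.6083 -0.0045  0.1614] w 0.345
```

arm_command(rows=[{"fingers": 20, "travel": [0.05, 0, 0], "roll": 0}, {"fingers": 20, "travel": [0.1, 0, 0], "roll": 0}, {"fingers": 20, "travel": [0.1, 0, 0], "roll": 0}])

```text
time_s: 36.1
tcp_pos: [0.6084, -0.005, 0.1614]
ee_rot: [[0.191, -0.982, 0.0], [-0.982, -0.191, 0.001], [-0.001, -0.0, -1.0]]
wrist_force: [-0.7, 1.8, -1.3]
gripper_width: 0.345
```

```bash
python3 f.py
```

```text
t 36.4 F [-0.7   2.93 -1.49] M [ 0.841  0.328 -0.004] p [ 0.6084 -0.005   0.1613] w 0.34
```

arm_command(rows=[{"fingers": 20, "travel": [-0.04, 0, 0], "roll": 0}, {"fingers": 20, "travel": [-0.04, 0, 0.05], "roll": 0}, {"fingers": 20, "travel": [-0.04, 0, 0.1], "roll": 0}, {"fingers": 20, "travel": [-0.04, 0, 0.1], "roll": 0}])

```text
time_s: 36.8
tcp_pos: [0.6086, -0.005, 0.1607]
ee_rot: [[0.191, -0.982, 0.001], [-0.982, -0.191, 0.0], [0.0, -0.001, -1.0]]
wrist_force: [-1.4, 2.9, 1.0]
gripper_width: 0.341
```

```bash
python3 f.py
```

```text
t 37.1 F [-0.95  2.98 -0.05] M [ 0.83   0.336 -0.026] p [ 0.6086 -0.005   0.1606] w 0.339
```

arm_command(rows=[{"fingers": 20, "travel": [-0.05, 0, 0], "roll": 0}, {"fingers": 20, "travel": [-0.05, 0, 0], "roll": 0}, {"fingers": 20, "travel": [-0.05, 0, 0], "roll": 0}])

```text
time_s: 37.4
tcp_pos: [0.6085, -0.0049, 0.1605]
ee_rot: [[0.191, -0.982, 0.0], [-0.982, -0.191, -0.0], [0.001, -0.0, -1.0]]
wrist_force: [0.8, 0.3, -0.1]
gripper_width: 0.341
```

```bash
python3 f.py
```

```text
t 37.7 F [0.48 0.11 0.19] M [-0.028 -0.004  0.016] p [ 0.6085 -0.0049  0.1605] w 0.343
```

Relieved: side force is about 0 and the weight rests on the rod. Time to open the fingers.

arm_command(rows=[{"fingers": 45, "travel": [0, 0, 0], "roll": 0}, {"fingers": 50, "travel": [0, 0, 0], "roll": 0}, {"fingers": 60, "travel": [0, 0, 0], "roll": 0}, {"fingers": 80, "travel": [0, 0, 0], "roll": 0}, {"fingers": 80, "travel": [0, 0, 0], "roll": 0}, {"fingers": 80, "travel": [0, 0, 0], "roll": 0}, {"fingers": 80, "travel": [0, 0, 0], "roll": 0}, {"fingers": 80, "travel": [0, 0, 0], "roll": 0}])

```text
time_s: 38.5
tcp_pos: [0.6083, -0.0045, 0.1604]
ee_rot: [[0.191, -0.982, 0.0], [-0.982, -0.191, 0.0], [0.0, -0.0, -1.0]]
wrist_force: [0.4, -0.1, -0.8]
gripper_width: 0.796
```

```bash
python3 f.py
```

```text
t 38.8 F [-0.39  0.16  0.11] M [ 0.011  0.127 -0.002] p [ 0.6083 -0.0045  0.1604] w 0.795
```

arm_command(rows=[{"fingers": 80, "travel": [0, 0, -0.5], "roll": 0}, {"fingers": 80, "travel": [0, 0, -1.5], "roll": 0}, {"fingers": 80, "travel": [0, 0, -3], "roll": 0}, {"fingers": 80, "travel": [0, 0, -5], "roll": 0}, {"fingers": 80, "travel": [0, 0, -8], "roll": 0}, {"fingers": 80, "travel": [0, 0, -12], "roll": 0}, {"fingers": 80, "travel": [0, 0, -15], "roll": 0}])

```text
time_s: 39.5
tcp_pos: [0.6088, -0.0047, 0.3142]
ee_rot: [[0.191, -0.982, 0.004], [-0.982, -0.191, 0.0], [0.001, -0.004, -1.0]]
wrist_force: [0.6, 0.8, 0.0]
gripper_width: 0.799
```

```bash
python3 go.py .35 .2 .33 -
```

```text
t 39.5 tcp [ 0.6088 -0.0047  0.3142] F [0.56 0.8  0.  ] M [-0.01  0.02  0.05] w 0.799 J [ 14.8  17.9   5.8   0.1 -77.7  -3.8]
['.35', '.2', '.33', '-'] (array([-25.04,  21.48,  -1.58]), 0, np.float64(-168.97382744165654))
```

arm_command(rows=[{"fingers": 80, "travel": [10, 8, -2], "roll": 0}, {"fingers": 80, "travel": [20, 12, -2], "roll": 0}, {"fingers": 80, "travel": [26, 14, -2], "roll": 0}, {"fingers": 80, "travel": [26, 14, -2], "roll": 0}, {"fingers": 80, "travel": [26, 14, -2], "roll": 0}, {"fingers": 80, "travel": [26, 14, -2], "roll": 0}, {"fingers": 80, "travel": [26, 14, -2], "roll": 0}, {"fingers": 80, "travel": [26, 14, -2], "roll": 0}])

```text
time_s: 40.3
tcp_pos: [0.5201, -0.2876, 0.3311]
ee_rot: [[0.189, -0.982, 0.001], [-0.982, -0.189, -0.0], [0.0, -0.001, -1.0]]
wrist_force: [0.2, -0.3, -1.0]
gripper_width: 0.798
```

```bash
python3 - <<'E'
from h import *
O=[]
for n in('side','top'):
    im,d=capture(n); q=proj(n,[[.59,.0,.15]])[0].astype(int); W=cloud(n,d); np.savez(f'{n}4.npz',im=im,d=d)
    O.append(cv2.resize(im[q[1]-60:q[1]+60,q[0]-60:q[0]+60],(400,400),interpolation=cv2.INTER_CUBIC))
    m=(abs(W[...,0]-.607)<.03)&(abs(W[...,1]+.003)<.024)&(W[...,2]>.182)&(W[...,2]<.192)
    P=W[m]; print(n,len(P),P.mean(0).round(4),cv2.minAreaRect(P[:,:2].astype(np.float32)*1000) if len(P)>5 else '')
    m=(abs(W[...,0]-.607)<.03)&(abs(W[...,1]+.003)<.015)&(W[...,2]>.193)&(W[...,2]<.205); P=W[m]; print(' screw',len(P),P.mean(0).round(4) if len(P) else '')
    m=(abs(W[...,0]-.6)<.1)&(abs(W[...,1]+.003)<.05)&(W[...,2]>.125)&(W[...,2]<.15); P=W[m]; print(' plate',len(P),P.mean(0).round(4) if len(P) else '',np.linalg.svd(P[:,:2]-P[:,:2].mean(0),full_matrices=False)[2][0] if len(P)>5 else '')
cv2.imwrite('pics/v4.png',np.hstack(O)[...,::-1]); print(sense()['tcp_pos'],sense()['time_s'])
E
```

```text
side 63 [ 0.6069 -0.0046  0.1847] ((608.5369873046875, -5.510688781738281), (27.018489837646484, 40.5660514831543), 11.281420707702637)
 screw 7 [ 0.608  -0.0029  0.1946]
 plate 194 [ 0.606  -0.004   0.1357] [0.9797431  0.20025847]
top 134 [ 0.6078 -0.0069  0.1839] ((607.6961669921875, -7.162097930908203), (29.775279998779297, 35.0523796081543), 11.266206741333008)
 screw 24 [ 0.6069 -0.0065  0.1949]
 plate 184 [ 0.5996 -0.0092  0.1376] [-0.9803568  -0.19723219]
[ 0.52072737 -0.28590836  0.3308528 ] 40.4
```

View pics/v4.png

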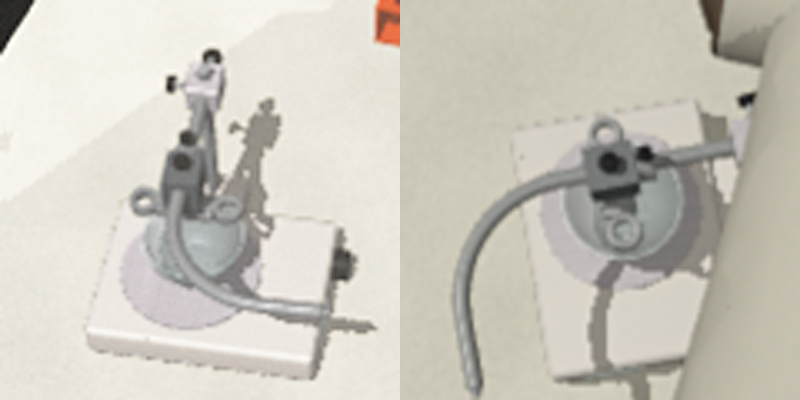

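The picture shows the holder hanging upright beside the collar at (610,165) in the right-hand view, with the gripper clear of everything. Handing in.

```bash
python3 -c "
from station import *
print(finish_job())"
```

```text
the job is handed in; nothing more can be done
None
```

The holder now hangs by itself on the inboard leg against the stop collar, released, and the job is handed in at about 40 s of the 72 s. No verdict was given.

I gripped the grey holder, threaded it on the free leg and felt for the bore's play. I then slid it round the bend in small steps until it touched the collar.

**Forces:**
- The side force stayed below about 1 N averaged in the bend.
- It read about 2.9 N at the collar and about 2.4 N in the sideways probing.
- I backed off before opening, and the side force fell to about 0 N with the weight resting on the rod.

**Last pictures:**
- Both cameras put the holder block at about (0.608, -0.006) m in world coordinates, right beside the collar with no visible gap.
- It is upright, and its bore is turned about 11.3°. That agrees with the fitted arm (about 11.1°) and differs by about 2° from the stirrer body (about 9.5°).
- The dish is still on its plate and the gripper is clear. I did not measure the dish, rack, bottle and cap again at the end.

**What disagreed:**
- **Camera fit of the rod:** the free leg was off by about 0.8 mm from what I felt, and the bend by about 0.5 mm. I corrected both on the way.
- **Downward probe on the free leg:** it met almost no resistance over about 5 mm, although the bore should leave only 3 mm of play. I did not find out why, but the later steps showed no trouble from it.

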